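# Nudge the fixture plate onto its locating pins

### The arm

A 7-joint arm with a two-finger parallel gripper is mounted at the origin on the work surface. World frame = base frame: x ahead of the robot, y to its left, z up, the work surface at z = 0. Lengths are in m, angles in degrees, forces in N, time in s.
With the tool pointing down it reaches from about 0.425 to 0.875 m from the base axis. Payload 4.7 kg.
Tool frame: the origin (TCP) lies midway between the tips of the shut fingers; the grasp point (between the pads) lies env.grip_point_offset behind it (env.grip_point_offset is the distance from the TCP to the grasp point, in m); x points along the fingers, y is the direction in which the jaws open and shut, and the axes are right-handed (so a half turn about x gives the same grasp; the last joint's range is limited). The gripper opens to 87 mm and grips with 3 to 60 N. Pads are 19 mm wide; open, the fingers measure 117 mm over their backs; the gripper's body (75 mm by 190 mm) begins 51 mm behind the grasp point.
Start: joints at [70.021, 18.392, -4.016, 83.108, 1.295, 78.541, -3.26], TCP at [0.231, -0.608, 0.199] pointing down, gripper open.
Joint ranges: [-163.93, 163.93], [-17.29, 119.83], [-79.2, 71.16], [3.27, 140.29], [-89.18, 269.18], [5.43, 117.66], [-154.24, 154.24]. Speed limits (degrees/s): [147.25, 147.25, 180, 180, 180, 180, 180].

### API

Orientations are given as [roll, pitch, yaw] about the fixed x, y, z axes, in that order (R = Rz(yaw) Ry(pitch) Rx(roll)).
In Python, from cell import readout, read_camera, camera_params, sign_off, spot_in, pinpoint, env gives the robot as it stands.
- The arm moves only by the shell command python3 -m pendant 'ROWS' [OPENING] [FORCE]. ROWS is a JSON object of lists of equal length, an entry for each row: "xyz": the shift along the world's x, y, z in m, a list of three; "turn": the turn about the world's z in rad. A call has 1 to 10 rows; each row shifts and turns the pose as measured when the row begins; what a row does not reach is not made up. A row lasts 1/8 s, in which the tool goes at most 62.5 mm and 10.7 degrees, less where a joint would pass 70% of its speed; a pose out of reach is approached as far as the arm can. A call is refused whole if a number of a shift passes 0.0625 or a number of a turn 0.188, either way. A call with a gripper value outside its range is refused whole. OPENING is the opening, from 0 (shut) to 1 (fully open), set as the call begins (- or left out, the last holds). The fingers move at their own pace and stop on an object; FORCE is the grip in N (left out, the last holds). Time passes only in rows, so rows that do not move let the fingers close. It gives the time, the measured TCP pose, the force and the opening at its end, in the units of the state.
- readout.get_obs(): the state, without advancing time (a new reading comes with each control period).
- read_camera(name): name is "scene" or "top" or "wrist"; returns the picture (400x640x3 uint8, red, green, blue); there is no depth.
- camera_params(name): a dict with "fx", "fy", "cx", "cy" (pixels), "rvec" (rotation vector, rad) and "tvec" (3), from world to camera coordinates, as OpenCV has them; the wrist camera has in their place "hand_eye" (4x4, takes a point from camera to tool coordinates, whose origin is the TCP and whose axes are the tool frame's). Camera axes: x right, y down, z forward; pixel columns grow to the right and rows downward; lengths in m; the calibration is good to about 2 mm. A picture is of the moment at which its call begins: read the wrist's pose just before it. camera_params takes no time and is no camera call.
- sign_off(): hands the job in, once; it reports no verdict.
Trained networks look in the newest picture that a camera, given by its name, has taken for a name from the list of things; names that differ only in an ending like _2 or _b are one class to them, and where a whole thing is asked for, a point or a joint stands for the part that bears it (a point fixed in the world has none). Each returns a list of dicts, best first, with "score" (0 to 1); they miss things now and then, are a little off and sometimes report something else, mostly with a low value. They report only what shows in the picture. A call takes as long as a camera call.
- spot_in(camera, name): "at" ([x, y, z] in m, in the coordinates of the camera as it stood for that picture, good to about 4 mm: the middle of the surface that is visible of it).
- pinpoint(camera, name): "at" ([x, y, z] in m, in the coordinates of the camera as it stood for that picture, good to about 4 mm: a listed point, or the origin of a listed thing).
The state is a dict: "time_s": time; "qpos": joint angles; "joint_velocities": joint speeds; "effort": joint torques, N m; "tool_pos": TCP position; "tool_rot": TCP orientation; "force": force on the tool from outside, world axes, zero at the start; "wrist_torque": the same for the moment, N m; "grip_width": finger opening in m.
Only numpy, scipy, OpenCV 4.12 (cv2) and the standard library are available. Lean on these libraries where they do the work, as an engineer would, in place of code of your own. Each camera call takes 0.05 s, during which the arm holds its last target.

### The job

The aluminium fixture plate on the bed of the small milling machine is lying askew on top of its two locating pins. Nudge it sideways with the fingertips until both of its pin holes drop over the pins and it lies flat on the dark steel sub-plate, then move clear. Slide it only, never lift it; do not touch the finished part strapped on it, and leave the loose screws, step block and tools where they are.

Things in the scene. Friction and masses are not known exactly. Their poses are not given: they have to be found in the camera images.
- machine: Fixed base of a small milling machine on the bench, 470 (x) by 300 (y) mm. Origin on the bench under the centre of its bed; x points to its motor end, away from the robot, y to its left. The flat bed, grey anodised, 330 (x) by 300 (y) mm, has its top 100 mm above the bench.
- seat (a point): Point straight above the machine's origin on the top of the dark steel sub-plate bolted on the bed (138 by 250 by 12 mm, from x = -80 to +58 mm of the machine, top 112 mm above the bench); axes as the machine's. The centre of the fixture plate's underside belongs here, axes parallel.
- pin_left (a point): Foot of the left bright steel locating pin at the sub-plate's top, x = +48, y = +50 mm from the seat. Pin 12 mm in diameter, 10 mm high: straight for 4 mm, then a cone to a flat 5 mm tip.
- pin_right (a point): Foot of the right locating pin, the same, at x = +48, y = -50 mm from the seat.
- fixture_plate: Loose aluminium plate 130 (x) by 170 (y) by 10 mm, about 0.7 kg with the part on it. Origin at the centre of its underside, z up. At the start its far half rests on the pin tips, its near edge on the sub-plate (tilted about 6 degrees); it is about 18 to 32 mm too far towards machine +x, up to about 20 mm off in y and turned up to about 8 degrees.
- hole_left (a point): Centre, at the underside, of the plate's left pin hole, 13.5 mm in diameter, right through, at x = +48, y = +50 mm of the plate (the half away from the robot); belongs at pin_left. The small dark tapped holes are not for the pins.
- hole_right (a point): The same for the right hole, at x = +48, y = -50 mm of the plate; belongs at pin_right.
- finished_part: Brass part with two dark strap clamps, fixed on the plate, 42 (x) by 128 (y) mm, 26 mm high above the plate's top. Origin at the centre of its underside, 12 mm towards the robot from the plate's centre. Not to be touched.
- cap_screw_a: Dark cap screw standing on its head on the bed near the front left corner, head 18 mm in diameter, 45 mm high. Origin at its foot. Leave alone.
- cap_screw_b: A second cap screw, the same, beside it. Leave alone.
- step_block: Dark stepped clamp block 36 by 25 by 32 mm on the bed near the front right corner. Origin at its foot. Leave alone.
- t_key: T-handle hex key lying on the bench left of the machine, 180 mm long. Origin under its middle. Leave alone.
- screwdriver: Screwdriver lying on the bench left of the machine, 200 mm long. Origin under its middle. Leave alone.
- wrench: Wrench lying on the bench right of the machine, 180 mm long. Origin under its middle. Leave alone.
- caliper: Calliper lying on the bench right of the machine, 235 mm long. Origin under its middle. Leave alone.

How it is judged:
By the outcome, as a careful person would: the job done as asked, in the order asked, and still so for the second after the job is handed in, with the robot touching nothing.
It also fails if it takes over 67 s, if anything falls off the work surface, if the arm or the gripper's body presses on something with over 40 N, if the wrist force passes 120 N, or if a joint passes its speed limit or range.

## Working session

There is one attempt and no reset: what is moved stays moved. The work goes in short steps, Python scripts to look and compute and a shell command to move; the robot and the scene stay as the last step left them, time stands still between calls to the robot, and variables do not carry over. Pictures are saved under pics/ and viewed, and the job is handed in when it is done.

```bash
mkdir -p pics; ls; cat > h.py <<'E'
import numpy as np, cv2
from scipy.spatial.transform import Rotation as R
from cell import readout, read_camera, camera_params, sign_off, spot_in, pinpoint, env
def T(cam,obs=None):
    p=camera_params(cam); M=np.eye(4)
    if 'rvec' in p:
        M[:3,:3]=cv2.Rodrigues(np.array(p['rvec'],float))[0]; M[:3,3]=np.ravel(p['tvec']); return np.linalg.inv(M)
    M[:3,:3]=R.from_euler('xyz',obs['tool_rot'],degrees=True).as_matrix(); M[:3,3]=obs['tool_pos']
    return M@np.array(p['hand_eye'])
def snap(cam,fn):
    o=readout.get_obs(); im=read_camera(cam); cv2.imwrite('pics/'+fn,im[:,:,::-1]); return im,T(cam,o)
def find(cam,M,names,f=pinpoint):
    for n in names:
        for d in f(cam,n)[:2]:
            print(f.__name__,cam,n,round(d['score'],2),np.round((M@np.append(d['at'],1))[:3],4))
def ray(cam,M,uv,z):
    p=camera_params(cam); d=M[:3,:3]@np.array([(uv[0]-p['cx'])/p['fx'],(uv[1]-p['cy'])/p['fy'],1]); o=M[:3,3]
    return o+d*(z-o[2])/d[2]
def proj(cam,M,X):
    p=camera_params(cam); c=np.linalg.inv(M)@np.append(X,1); return np.array([p['fx']*c[0]/c[2]+p['cx'],p['fy']*c[1]/c[2]+p['cy']])
E
python3 - <<'E'
from h import *
print(readout.get_obs())
for c in('top','scene'):
    im,M=snap(c,c+'0.png'); print(c,M.round(3).tolist(),camera_params(c)['fx'])
    find(c,M,['machine','seat','pin_left','pin_right','fixture_plate','hole_left','hole_right','finished_part','cap_screw_a','step_block'])
print(readout.get_obs()['time_s'],env.grip_point_offset)
E
```

```text
pics
{'time_s': 0.0, 'qpos': array([70.02324934, 18.4407229 , -4.01551864, 83.17261094,  1.29496766,
       78.54019569, -3.2603184 ]), 'joint_velocities': array([ 0.01660931,  0.08898458,  0.04299408, -0.01598342,  0.04953048,
       -0.01559062,  0.00365126]), 'effort': array([-3.88403450e-04, -4.91290784e+01, -4.04214514e-01, -3.12531745e+01,
       -6.38861535e-02,  4.37074690e-02,  1.57097834e-04]), 'tool_pos': array([ 0.23040242, -0.60717766,  0.19796276]), 'tool_rot': array([-87.06124139,  89.89156511, 113.72487122]), 'force': array([-0.50868828, -0.11827911,  0.55033725]), 'wrist_torque': array([ 0.00615595, -0.02043662,  0.03956183]), 'grip_width': 0.0871012612726543}
top [[0.086, -0.969, 0.23, 0.307], [-0.996, -0.085, 0.014, -0.009], [0.006, -0.23, -0.973, 1.115], [0.0, 0.0, 0.0, 1.0]] 361.2620999436935
call top machine 0.74 [0.5099 0.0577 0.0014]
call top machine 0.31 [0.3585 0.0883 0.0986]
call top seat 0.95 [0.5127 0.0524 0.1114]
call top pin_left 0.22 [0.5671 0.0115 0.1136]
call top pin_right 0.73 [0.5672 0.0107 0.1148]
call top pin_right 0.23 [ 0.6797 -0.3864 -0.0011]

[... 699 characters left out ...]
 0.59 [0.512  0.0484 0.1117]
call scene pin_left 0.9 [0.5546 0.1115 0.1118]
call scene pin_right 0.73 [0.5712 0.0092 0.1138]
call scene pin_right 0.29 [0.5272 0.0687 0.1331]
call scene fixture_plate 0.97 [0.5377 0.071  0.1216]
call scene fixture_plate 0.69 [0.5247 0.0673 0.1306]
call scene hole_left 0.59 [0.5773 0.1294 0.1231]
call scene hole_right 0.64 [0.5969 0.0286 0.1279]
call scene finished_part 0.96 [0.526  0.0686 0.1277]
call scene finished_part 0.37 [0.5122 0.0513 0.1121]
call scene cap_screw_a 0.57 [0.3674 0.1454 0.102 ]
call scene cap_screw_a 0.55 [0.3556 0.0905 0.1017]
call scene step_block 0.74 [0.6192 0.3739 0.0039]
call scene step_block 0.58 [ 0.399  -0.0508  0.1007]
1.1 0.0187
```

```bash
python3 - <<'E'
import cv2
a=cv2.imread('pics/top0.png'); print(a.shape)
cv2.imwrite('pics/top0c.png',cv2.resize(a[100:340,180:460],None,fx=2.5,fy=2.5,interpolation=2))
E
```

```text
(400, 640, 3)
```

View pics/scene0.png

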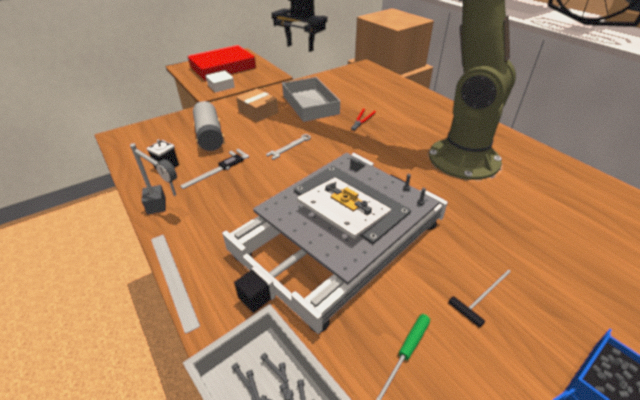

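View pics/top0.png

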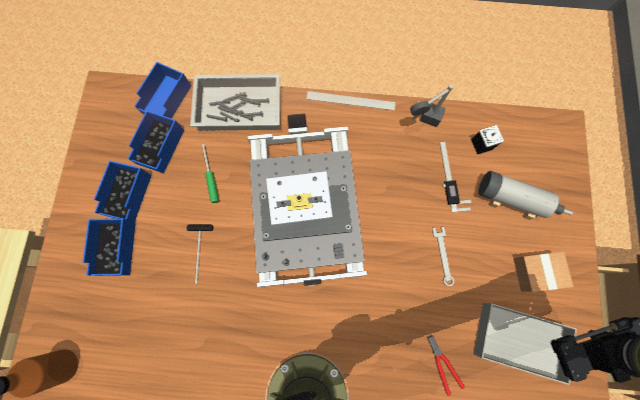

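View pics/top0c.png

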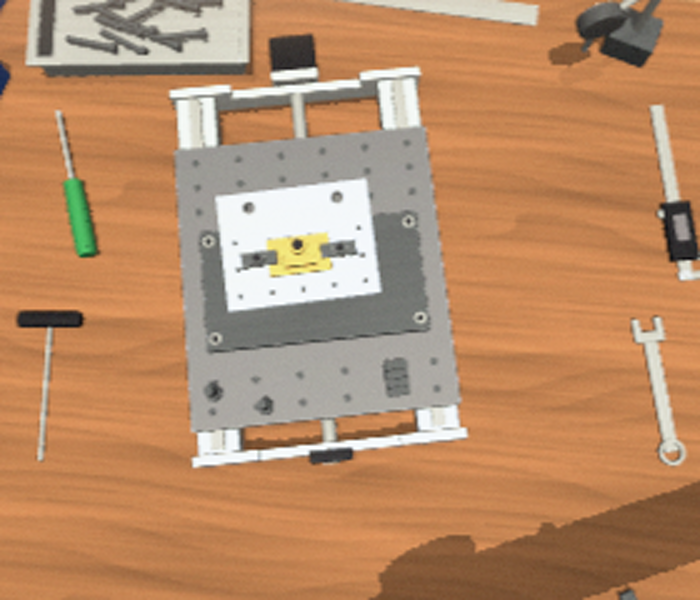

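```bash
cat >> h.py <<'E'
def tool():
    o=readout.get_obs(); Q=R.from_euler('xyz',o['tool_rot'],degrees=True).as_matrix()
    print('t',round(o['time_s'],2),'tcp',np.round(o['tool_pos'],4),'jaw deg',round(np.degrees(np.arctan2(Q[1,1],Q[0,1])),2),'down',Q[:,0].round(3),'F',np.round(o['force'],1),'g',round(o['grip_width'],4),'q',o['qpos'].round(0))
E
python3 -c "
from h import *
tool();p=camera_params('wrist');print(p['fx'],p['cx'],p['cy'],np.round(p['hand_eye'],3))"
python3 -m pendant '{"xyz":[[0.03,0.03,0.04],[0.04,0.045,0.02],[0.04,0.045,0.02],[0.035,0.05,0.02],[0.03,0.055,0.02],[0.02,0.06,0.02],[0.02,0.06,0.02],[0.01,0.06,0.01],[0.01,0.06,0],[0.01,0.06,0]],"turn":[0,0,0,0,0,0,0,0,0,0]}' 0.97
python3 -c "
from h import *
tool()"
```

```text
t 1.1 tcp [ 0.2307 -0.6077  0.1991] jaw deg -69.21 down [ 0. -0. -1.] F [ 0.4  0.7 -1. ] g 0.087 q [70. 18. -4. 83.  1. 79. -3.]
357.635142896497 322.30271580701674 198.93927895134448 [[ 0.    -0.298  0.955 -0.185]
 [ 1.     0.001  0.     0.001]
 [-0.001  0.955  0.298 -0.082]
 [ 0.     0.     0.     1.   ]]
time_s: 2.35
tool_pos: [0.4685, -0.0902, 0.3668]
tool_rot: [135.6, 89.8, -24.3]
force: [1.8, -0.3, 0.6]
grip_width: 0.0847
t 2.35 tcp [ 0.4685 -0.0902  0.3668] jaw deg -69.83 down [ 0.003 -0.001 -1.   ] F [ 1.8 -0.3  0.6] g 0.0847 q [ 39.  -4. -29.  89.  -2.  95. -60.]
```

```bash

python3 -m pendant '{"xyz":[[0.03,0.05,0],[0.03,0.05,0],[0.03,0.05,0],[0,0,0],[0,0,0]],"turn":[-0.1,-0.1,0,0,0]}'
python3 - <<'E'
from h import *
tool()
im,M=snap('wrist','w1.png')
find('wrist',M,['seat','pin_left','pin_right','fixture_plate','hole_left','hole_right','finished_part','cap_screw_a','step_block'])
E
```

```text
time_s: 2.98
tool_pos: [0.5599, 0.0703, 0.3684]
tool_rot: [146.5, 89.6, -24.7]
force: [-0.1, -0.8, 1.1]
grip_width: 0.0844
t 2.98 tcp [0.5599 0.0703 0.3684] jaw deg -81.24 down [ 0.007 -0.003 -1.   ] F [-0.1 -0.8  1.1] g 0.0844 q [ 25.   9. -41.  77.   6.  95. -96.]
call wrist pin_left 0.59 [0.5401 0.0733 0.1189]
call wrist fixture_plate 0.91 [0.5379 0.0693 0.1178]
call wrist fixture_plate 0.39 [0.5934 0.0301 0.1235]
call wrist hole_left 0.85 [0.5738 0.1272 0.1255]
call wrist hole_right 0.56 [0.594  0.0292 0.1237]
call wrist finished_part 0.72 [0.5291 0.0679 0.1309]
call wrist cap_screw_a 0.49 [0.3614 0.0857 0.0982]
call wrist cap_screw_a 0.47 [0.3655 0.1459 0.1055]
call wrist step_block 0.84 [ 0.402  -0.0539  0.1013]
```

View pics/w1.png

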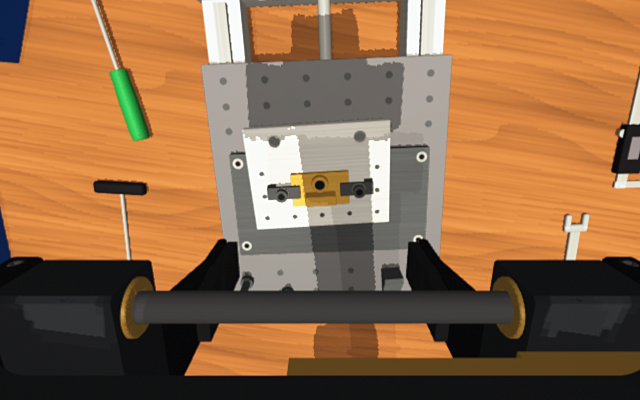

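```bash
python3 - <<'E'
import cv2
a=cv2.imread('pics/w1.png')
cv2.imwrite('pics/w1c.png',cv2.resize(a[45:265,195:460],None,fx=3,fy=2.7,interpolation=2)[:600,:795])
E
```

```text
(no output)
```

View pics/w1c.png

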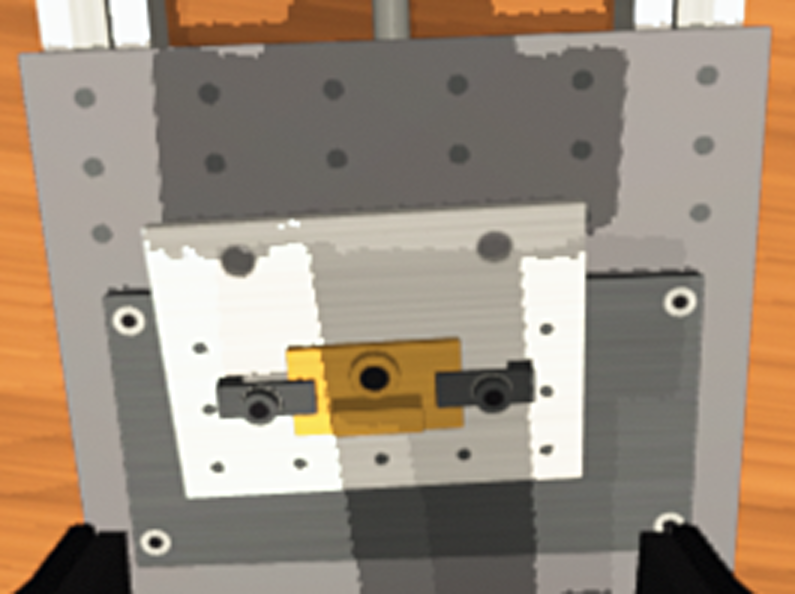

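```bash
cat >> h.py <<'E'
from scipy.optimize import least_squares
def c2(p,o,s): return np.array([o[0]+p[0]/s[0],o[1]+p[1]/s[1]])
def fit(cam,M,mach,plate,tilt=True):
    # mach/plate: lists of (model xyz, uv). plate model xyz in plate frame
    def mp(q,X): c,s=np.cos(q[2]),np.sin(q[2]); return np.array([q[0]+c*X[0]-s*X[1],q[1]+s*X[0]+c*X[1],X[2]])
    def pp(q,X):
        t=np.radians(q[6]); a=X[0]+65e-3
        Y=[-65e-3+a*np.cos(t)-X[2]*np.sin(t), X[1], .112+a*np.sin(t)+X[2]*np.cos(t)]
        return mp(q,mp(q[3:6],Y))   # plate rel. to machine
    def res(q):
        r=[proj(cam,M,mp(q,X))-uv for X,uv in mach]+[proj(cam,M,pp(q,X))-uv for X,uv in plate]
        r=np.ravel(r)
        return np.append(r,(q[6]-(6 if tilt else 0))/(1 if tilt else .01))
    s=least_squares(res,[.512,.05,.16,.025,.01,0,6],loss='soft_l1',x_scale=[.01,.01,.1,.01,.01,.1,1])
    q=s.x; print('machine',q[:2].round(4),'yaw',np.degrees(q[2]).round(2),'| plate rel mm',(q[3:5]*1e3).round(1),'yaw',np.degrees(q[5]).round(2),'tilt',q[6].round(2)); print(res(q)[:-1].round(1))
    for h in (.05,-.05): print('hole err rel pin mm',((mp(q[3:6],[.048,h,0])-[.048,h,0])*1e3).round(1))
    return q
E
cat > f1.py <<'E'
from h import *
M=T('wrist',readout.get_obs())
f=lambda *p:c2(p,(195,45),(3,2.7))
fit('wrist',M,[([.165,.15,.1],f(20,55)),([.165,-.15,.1],f(769,28)),([.058,.125,.112],f(106,295)),([.058,-.125,.112],f(702,276)),([-.08,.125,.112],f(134,563))],
[([.065,.085,.01],f(143,228)),([.065,-.085,.01],f(585,204)),([-.065,-.085,.01],f(581,479)),([-.065,.085,.01],f(187,498)),([.048,.05,.01],f(238,260)),([.048,-.05,.01],f(494,246))])
E
python3 f1.py
```

```text
machine [0.5129 0.0511] yaw 10.74 | plate rel mm [29.3 12.8] yaw 1.45 tilt 5.81
[-1.3 -1.1  1.4 -0.2 -1.6  0.2  0.7  0.3  0.3  1.8  0.1 -0.1 -0.1 -0.2
 -0.2 -0.8 -0.1 -0.3  0.2  0.6  0.1  0.7]
hole err rel pin mm [28.1 14.   0. ]
hole err rel pin mm [30.6 14.1  0. ]
```

```bash

python3 -m pendant '{"xyz":[[-0.005,0.0125,0],[-0.005,0.0125,0],[-0.005,0.0125,0],[-0.005,0.0125,0],[-0.005,0.0125,0],[-0.005,0.0125,0],[-0.004,0.0125,0],[-0.004,0.0125,0],[-0.004,0.0125,0],[0,0,0]],"turn":[-0.171,-0.171,-0.171,-0.171,-0.171,-0.171,-0.171,-0.171,-0.171,0]}' 0.85
python3 -c "
from h import *
tool()"
```

```text
time_s: 4.72
tool_pos: [0.5386, 0.1352, 0.3238]
tool_rot: [62.7, 84.8, -166.5]
force: [-1.1, 0.9, -0.1]
grip_width: 0.0734
t 4.72 tcp [0.5386 0.1352 0.3238] jaw deg -139.05 down [-0.089 -0.021 -0.996] F [-1.1  0.9 -0.1] g 0.0734 q [ -34.   10.   20.   81.   -3.   96. -153.]
```

```bash

python3 -m pendant '{"xyz":[[0,0,0.02],[0,0,0.02],[0,0,0],[0,0,0],[0,0,0]],"turn":[0.17,0.17,0.17,0.17,0.17]}'
python3 -c "
from h import *
tool()"
```

```text
time_s: 5.35
tool_pos: [0.538, 0.138, 0.3679]
tool_rot: [63.2, 85.1, -115.1]
force: [-0.7, 0.1, -0.1]
grip_width: 0.0739
t 5.35 tcp [0.538  0.138  0.3679] jaw deg -88.19 down [-0.036 -0.078 -0.996] F [-0.7  0.1 -0.1] g 0.0739 q [ -32.    8.   14.   77.    2.   98. -106.]
```

```bash

python3 -m pendant '{"xyz":[[-0.002,0.005,0],[-0.002,0.005,0],[-0.002,0.005,0],[-0.002,0.005,0],[-0.002,0.005,0],[-0.002,0.005,0],[-0.002,0.005,0],[-0.002,0.005,0],[-0.002,0.005,0],[-0.002,0.004,0]],"turn":[0.173,0.173,0.173,0.173,0.173,0.173,0.173,0.173,0.173,0.173]}'
python3 -m pendant '{"xyz":[[0,0,0]],"turn":[0]}'
python3 -c "
from h import *
tool()"
```

```text
time_s: 6.6
tool_pos: [0.5156, 0.1915, 0.3779]
tool_rot: [71.6, 84.8, -3.3]
force: [-0.1, -0.1, 0.2]
grip_width: 0.074
time_s: 6.72
tool_pos: [0.5153, 0.1916, 0.3791]
tool_rot: [72.0, 84.7, -3.0]
force: [0.4, -0.1, 0.4]
grip_width: 0.074
t 6.72 tcp [0.5153 0.1916 0.3791] jaw deg 15.12 down [ 0.092 -0.005 -0.996] F [ 0.4 -0.1  0.4] g 0.074 q [-33.   0.   8.  84.   2.  91. -10.]
```

```bash

python3 -m pendant '{"xyz":[[0.001,0,-0.05],[0.001,-0.002,-0.05],[0,-0.002,-0.05],[0,-0.002,-0.03],[0,0,0]],"turn":[-0.077,0,0,0,0]}'
python3 - <<'E'
from h import *
tool()
for c in('top','scene','wrist'): snap(c,c+'2.png')
a=cv2.imread('pics/scene2.png');cv2.imwrite('pics/s2c.png',cv2.resize(a[120:300,220:460],None,fx=3,fy=3))
E
```

```text
time_s: 7.35
tool_pos: [0.5177, 0.1856, 0.1982]
tool_rot: [74.0, 84.2, -6.4]
force: [1.2, -0.4, 0.4]
grip_width: 0.0743
t 7.35 tcp [0.5177 0.1856 0.1982] jaw deg 9.75 down [ 0.1   -0.011 -0.995] F [ 1.2 -0.4  0.4] g 0.0743 q [-32.   2.   8. 103.   3.  71. -16.]
```

View pics/s2c.png

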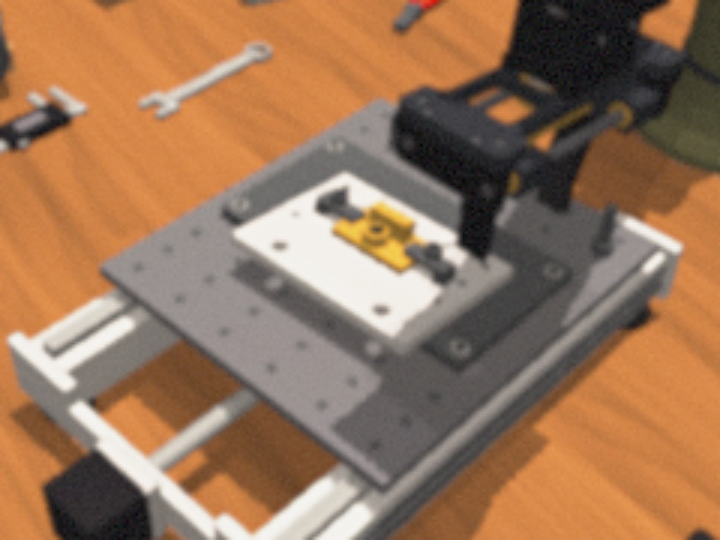

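View pics/wrist2.png

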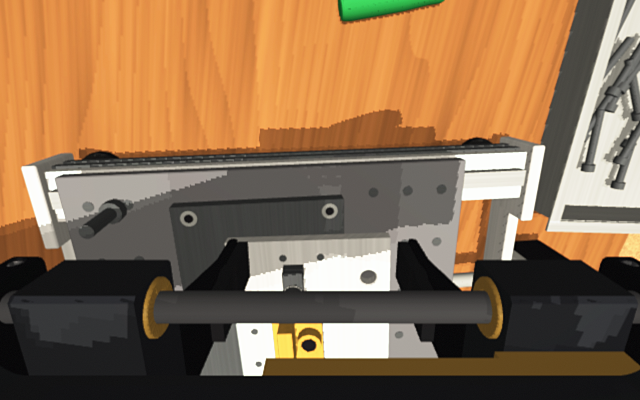

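```bash

python3 -m pendant '{"xyz":[[0,0,-0.03],[0,0,-0.03],[0,0,-0.015],[0,0,0]],"turn":[0.015,0,0,0]}'
python3 - <<'E'
from h import *
tool()
snap('scene','s3.png')
a=cv2.imread('pics/s3.png');cv2.imwrite('pics/s3c.png',cv2.resize(a[150:270,280:440],None,fx=4.5,fy=4.5,interpolation=2))
E
```

```text
time_s: 8.0
tool_pos: [0.5261, 0.1901, 0.1347]
tool_rot: [79.9, 83.1, 0.4]
force: [0.6, -1.2, 0.7]
grip_width: 0.0739
t 8.0 tcp [0.5261 0.1901 0.1347] jaw deg 10.6 down [ 0.121  0.001 -0.993] F [ 0.6 -1.2  0.7] g 0.0739 q [-32.   5.   8. 107.   2.  62. -15.]
```

View pics/s3c.png

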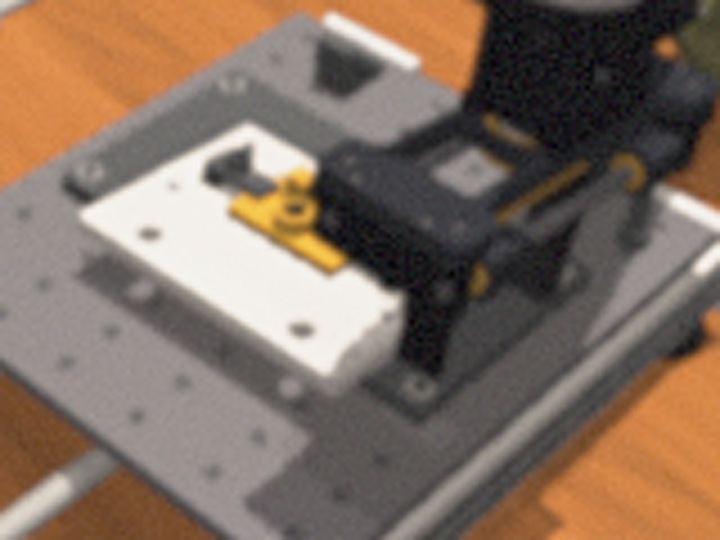

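```bash

python3 -m pendant '{"xyz":[[0,0,0]],"turn":[0]}'
python3 -c "
from h import *
tool();o=readout.get_obs();print(o['effort'].round(1),o['qpos'].round(2),o['joint_velocities'].round(1),o['wrist_torque'])"
```

```text
time_s: 8.18
tool_pos: [0.5276, 0.1909, 0.1372]
tool_rot: [80.7, 82.9, 1.2]
force: [-0.0, -0.2, -0.3]
grip_width: 0.0741
t 8.18 tcp [0.5276 0.1909 0.1372] jaw deg 10.6 down [ 0.124  0.003 -0.992] F [-0.  -0.2 -0.3] g 0.0741 q [-32.   4.   8. 107.   2.  62. -15.]
[  0.  -33.8   0.4 -30.    0.2  -0.5  -0. ] [-32.3    4.43   8.1  107.31   2.45  61.76 -14.77] [-0.1 -0.3  0.  -0.6  0.1  0.2 -0.2] [-0.00160049  0.01137129 -0.03121735]
```

View pics/s3.png

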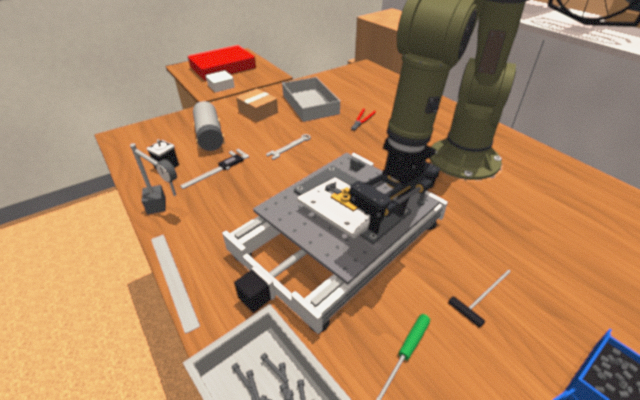

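```bash

python3 -m pendant '{"xyz":[[0,0,0]],"turn":[0]}'
python3 -c "
from h import *
tool();o=readout.get_obs();print(o['effort'].round(1),o['qpos'].round(2),o['joint_velocities'].round(1),o['wrist_torque'])
read_camera('top');tool()"
```

```text
time_s: 8.3
tool_pos: [0.5283, 0.1912, 0.1383]
tool_rot: [81.1, 82.8, 1.6]
force: [-0.2, -1.1, 0.3]
grip_width: 0.0736
t 8.3 tcp [0.5283 0.1912 0.1383] jaw deg 10.59 down [ 0.126  0.003 -0.992] F [-0.2 -1.1  0.3] g 0.0736 q [-32.   4.   8. 107.   2.  62. -15.]
[  0.  -34.    0.4 -30.2   0.2  -0.6  -0. ] [-32.31   4.38   8.11 107.23   2.46  61.78 -14.78] [-0.  -0.3  0.1 -0.6 -0.   0.3  0. ] [-0.00504444  0.03668451 -0.00508184]
t 8.35 tcp [0.5284 0.1913 0.1384] jaw deg 10.59 down [ 0.126  0.004 -0.992] F [-0.7  0.4 -0.4] g 0.074 q [-32.   4.   8. 107.   2.  62. -15.]
```

```bash

python3 -m pendant '{"xyz":[[-0.012,-0.007,-0.016],[-0.002,-0.002,-0.002]],"turn":[0,0]}'
python3 -c "
from h import *
tool()"
```

```text
time_s: 8.6
tool_pos: [0.515, 0.1826, 0.1213]
tool_rot: [81.5, 82.6, 2.0]
force: [0.1, -0.2, 0.1]
grip_width: 0.0739
t 8.6 tcp [0.515  0.1826 0.1213] jaw deg 10.6 down [ 0.128  0.005 -0.992] F [ 0.1 -0.2  0.1] g 0.0739 q [-32.   3.   8. 111.   3.  59. -15.]
```

```bash

python3 -m pendant '{"xyz":[[0.001,-0.01,-0.001],[0.001,-0.01,-0.001]],"turn":[0,0]}'
python3 -m pendant '{"xyz":[[0.0003,-0.005,-0.001]],"turn":[0]}'
python3 -c "
from h import *
tool()"
```

```text
time_s: 8.85
tool_pos: [0.5182, 0.1625, 0.1205]
tool_rot: [81.9, 82.5, 2.5]
force: [-0.6, -0.7, -0.2]
grip_width: 0.0738
time_s: 8.98
tool_pos: [0.5192, 0.1564, 0.1199]
tool_rot: [81.9, 82.5, 2.4]
force: [0.0, 1.0, 0.3]
grip_width: 0.0742
t 8.97 tcp [0.5192 0.1564 0.1199] jaw deg 10.59 down [ 0.131  0.006 -0.991] F [0.  1.  0.3] g 0.0742 q [-31.   3.   9. 111.   2.  59. -12.]
```

```bash

python3 -m pendant '{"xyz":[[0,-0.004,-0.0005]],"turn":[0]}'
python3 - <<'E'
from h import *
tool()
a,_=snap('scene','s4.png');cv2.imwrite('pics/s4c.png',cv2.resize(a[150:270,280:440,::-1],None,fx=4.5,fy=4.5,interpolation=2))
a,_=snap('top','t4.png');cv2.imwrite('pics/t4c.png',cv2.resize(a[150:260,240:370,::-1],None,fx=5,fy=5,interpolation=2))
E
```

```text
time_s: 9.1
tool_pos: [0.5195, 0.1519, 0.1196]
tool_rot: [82.0, 82.4, 2.5]
force: [-0.3, 1.0, 0.1]
grip_width: 0.074
t 9.1 tcp [0.5195 0.1519 0.1196] jaw deg 10.55 down [ 0.131  0.006 -0.991] F [-0.3  1.   0.1] g 0.074 q [-30.   2.  10. 112.   2.  59. -11.]
```

View pics/s4c.png

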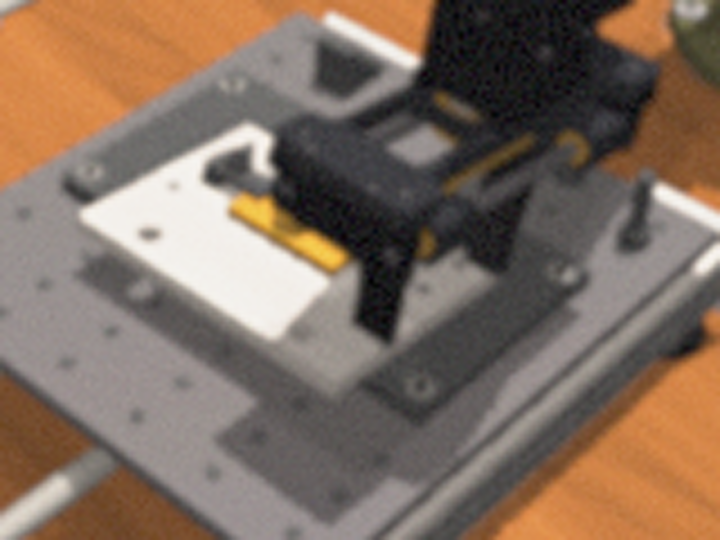

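View pics/t4c.png

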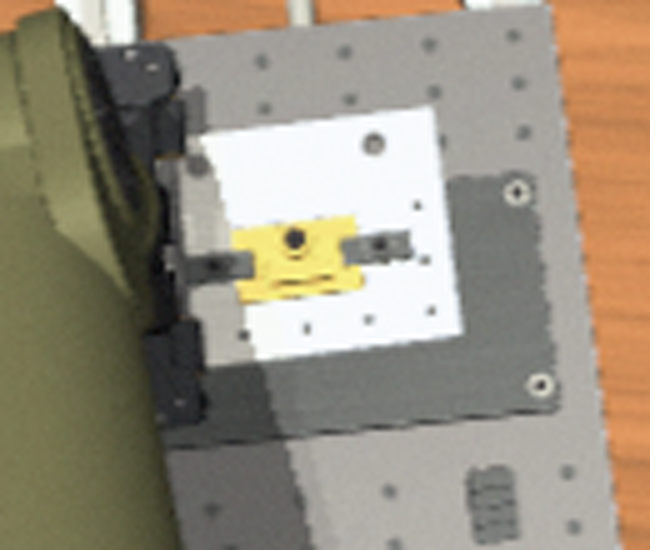

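```bash

python3 -m pendant '{"xyz":[[0,-0.004,-0.0005]],"turn":[0]}'
python3 -m pendant '{"xyz":[[0,-0.003,-0.0005]],"turn":[0]}'
python3 - <<'E'
from h import *
tool()
a,_=snap('top','t5.png');cv2.imwrite('pics/t5c.png',cv2.resize(a[150:260,240:370,::-1],None,fx=5,fy=5,interpolation=2))
E
```

```text
time_s: 9.32
tool_pos: [0.5194, 0.1481, 0.1191]
tool_rot: [82.0, 82.5, 2.5]
force: [-0.8, -0.5, -0.2]
grip_width: 0.0742
time_s: 9.45
tool_pos: [0.5194, 0.1449, 0.1185]
tool_rot: [81.9, 82.5, 2.5]
force: [0.0, -0.2, 0.2]
grip_width: 0.0735
t 9.45 tcp [0.5194 0.1449 0.1185] jaw deg 10.59 down [ 0.131  0.006 -0.991] F [ 0.  -0.2  0.2] g 0.0735 q [-30.   2.  10. 112.   2.  59. -10.]
```

View pics/t5c.png

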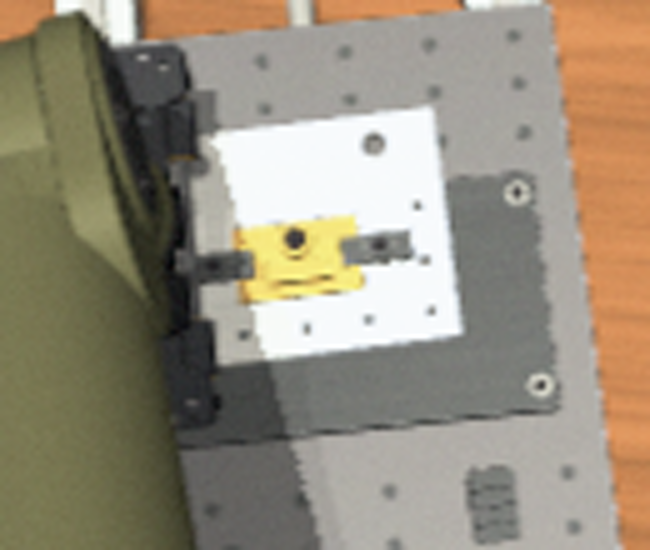

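```bash

python3 - <<'E'
from h import *
im,M=snap('wrist','w5.png')
Q=R.from_euler('xyz',readout.get_obs()['tool_rot'],degrees=True).as_matrix();t=readout.get_obs()['tool_pos']
for s in(-1,1):
  for z in(-.0095,.0095): print(s,z,proj('wrist',M,t+Q@[0,s*.037,z]).round(), (t+Q@[0,s*.037,z]).round(4))
a,_=snap('scene','s5.png');cv2.imwrite('pics/s5c.png',cv2.resize(a[150:270,280:440,::-1],None,fx=4.5,fy=4.5,interpolation=2))
E
```

```text
-1 -0.0095 [255. 223.] [0.4816 0.1474 0.1135]
-1 0.0095 [257. 254.] [0.485  0.1287 0.1138]
1 -0.0095 [388. 223.] [0.5537 0.1608 0.1231]
1 0.0095 [387. 254.] [0.5572 0.1421 0.1234]
```

View pics/w5.png

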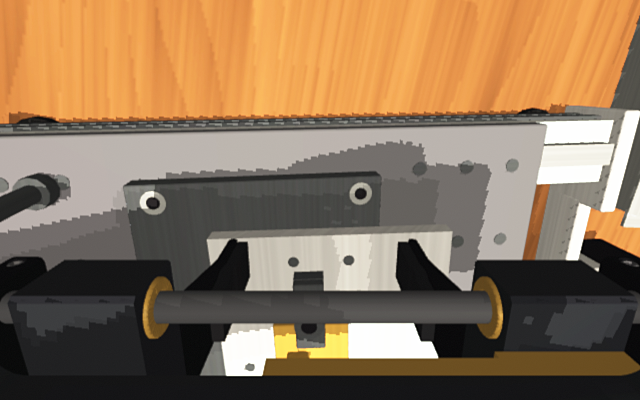

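View pics/s5c.png

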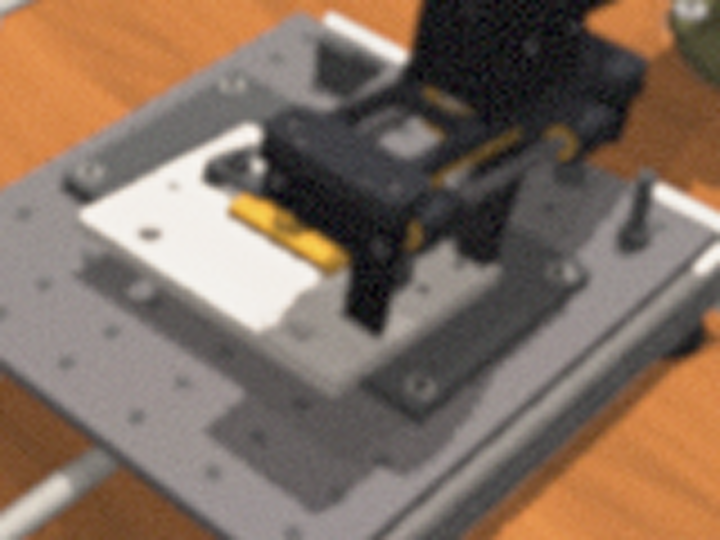

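```bash

python3 -m pendant '{"xyz":[[-0.006,0.025,0],[-0.003,0.011,0]],"turn":[0,0]}'
python3 - <<'E'
from h import *
tool()
a,_=snap('wrist','w6.png');cv2.imwrite('pics/w6c.png',cv2.resize(a[160:360,180:460,::-1],None,fx=2.8,fy=2.8,interpolation=2))
a,_=snap('scene','s6.png');cv2.imwrite('pics/s6c.png',cv2.resize(a[150:270,280:440,::-1],None,fx=4.5,fy=4.5,interpolation=2))
E
```

```text
time_s: 9.85
tool_pos: [0.5106, 0.181, 0.1186]
tool_rot: [81.9, 82.4, 2.3]
force: [0.5, -0.4, -0.1]
grip_width: 0.0742
t 9.85 tcp [0.5106 0.181  0.1186] jaw deg 10.46 down [ 0.131  0.005 -0.991] F [ 0.5 -0.4 -0.1] g 0.0742 q [-32.   3.   8. 111.   3.  59. -15.]
```

View pics/w6c.png

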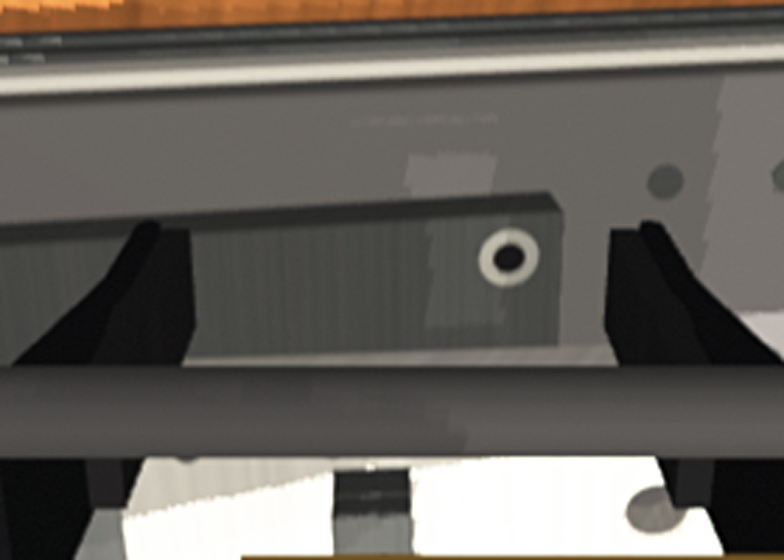

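View pics/s6c.png

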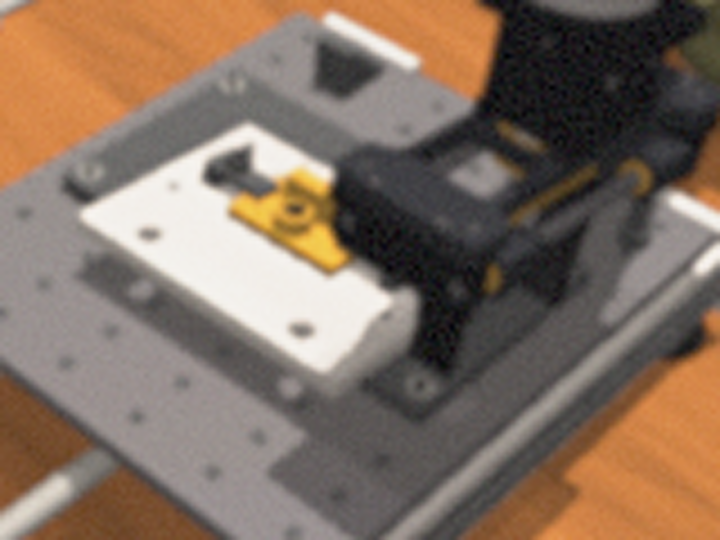

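```bash

python3 -m pendant '{"xyz":[[0,0,0],[0,0,-0.001],[0,0,-0.001]],"turn":[0,0,0]}' 0.4
python3 - <<'E'
from h import *
tool()
a,_=snap('wrist','w7.png');cv2.imwrite('pics/w7c.png',cv2.resize(a[160:360,180:460,::-1],None,fx=2.8,fy=2.8,interpolation=2))
a,_=snap('scene','s7.png');cv2.imwrite('pics/s7c.png',cv2.resize(a[150:270,280:440,::-1],None,fx=4.5,fy=4.5,interpolation=2))
E
```

```text
time_s: 10.32
tool_pos: [0.5112, 0.1785, 0.1165]
tool_rot: [81.4, 82.4, 1.7]
force: [1.2, -0.6, -0.0]
grip_width: 0.0517
t 10.32 tcp [0.5112 0.1785 0.1165] jaw deg 10.37 down [ 0.132  0.004 -0.991] F [ 1.2 -0.6 -0. ] g 0.0517 q [-32.   3.   8. 112.   3.  59. -15.]
```

View pics/w7c.png

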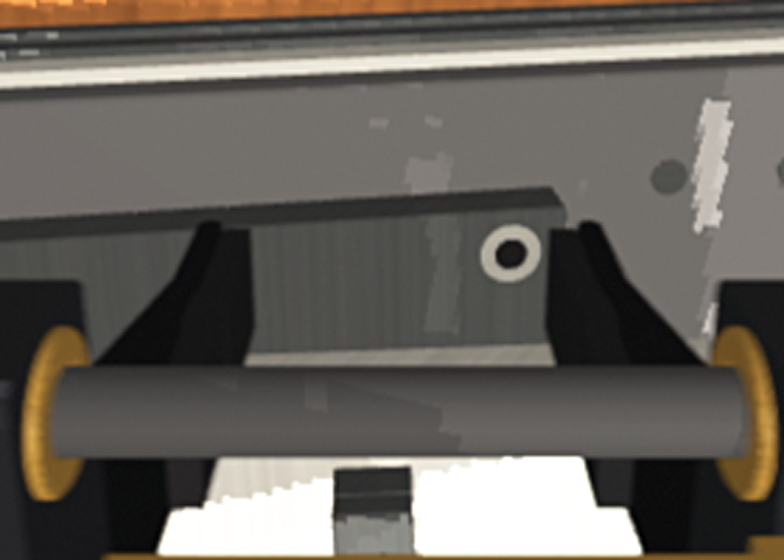

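View pics/s7c.png

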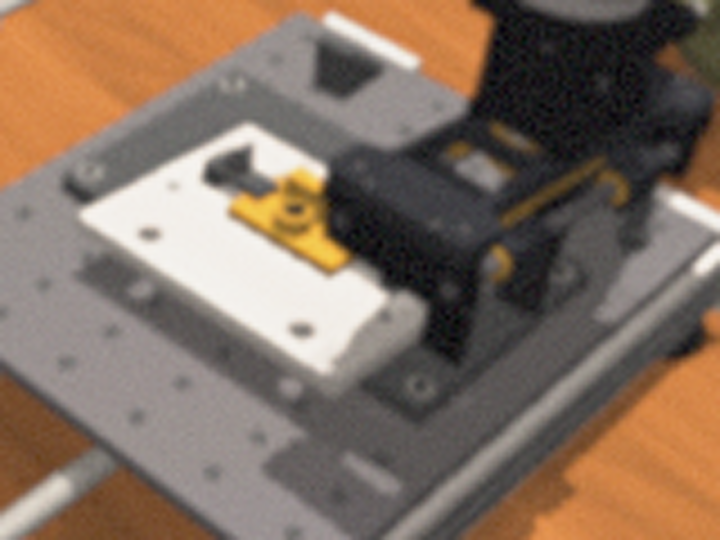

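```bash

python3 - <<'E'
from h import *
M=T('scene');o=readout.get_obs()
Q=R.from_euler('xyz',o['tool_rot'],degrees=True).as_matrix();t=o['tool_pos']
for r in(0,.01,.02):
  for y in (.026,.041):
   for z in(-.0095,.0095):
    print(r,y,z,((proj('scene',M,t+Q@[-r,y,z])-[280,150])*4.5).round())
M=T('wrist',o)
for r in(0,.01,.02):
  for y in (.026,.041):
   for z in(-.0095,.0095):
    print(r,y,z,((proj('wrist',M,t+Q@[-r,y,z])-[180,160])*2.8).round())
E
```

```text
0 0.026 -0.0095 [450. 398.]
0 0.026 0.0095 [418. 376.]
0 0.041 -0.0095 [429. 412.]
0 0.041 0.0095 [398. 389.]
0.01 0.026 -0.0095 [454. 382.]
0.01 0.026 0.0095 [422. 360.]
0.01 0.041 -0.0095 [434. 395.]
0.01 0.041 0.0095 [401. 373.]
0.02 0.026 -0.0095 [458. 365.]
0.02 0.026 0.0095 [426. 344.]
0.02 0.041 -0.0095 [438. 379.]
0.02 0.041 0.0095 [405. 357.]
0 0.026 -0.0095 [528. 178.]
0 0.026 0.0095 [524. 265.]
0 0.041 -0.0095 [604. 178.]
0 0.041 0.0095 [598. 266.]
0.01 0.026 -0.0095 [534. 198.]
0.01 0.026 0.0095 [530. 288.]
0.01 0.041 -0.0095 [614. 198.]
0.01 0.041 0.0095 [608. 289.]
0.02 0.026 -0.0095 [542. 219.]
0.02 0.026 0.0095 [537. 314.]
0.02 0.041 -0.0095 [625. 219.]
0.02 0.041 0.0095 [618. 314.]
```

```bash

python3 -m pendant '{"xyz":[[0.008,0.002,-0.01],[-0.0003,0.001,-0.0065]],"turn":[0,0]}' 0.6
python3 - <<'E'
from h import *
tool()
a,_=snap('scene','s8.png');cv2.imwrite('pics/s8c.png',cv2.resize(a[150:270,280:440,::-1],None,fx=4.5,fy=4.5,interpolation=2))
E
```

```text
time_s: 10.68
tool_pos: [0.5199, 0.1816, 0.0994]
tool_rot: [81.6, 82.4, 1.9]
force: [-1.2, 0.4, -0.8]
grip_width: 0.0509
t 10.68 tcp [0.5199 0.1816 0.0994] jaw deg 10.35 down [ 0.133  0.004 -0.991] F [-1.2  0.4 -0.8] g 0.0509 q [-32.   5.   8. 112.   3.  57. -15.]
```

View pics/s8c.png

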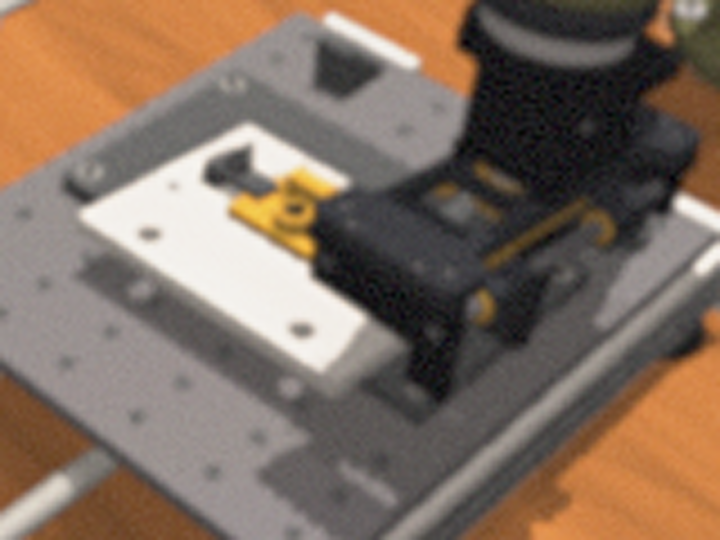

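```bash

python3 -m pendant '{"xyz":[[0.001,-0.01,-0.0005],[0.0005,-0.007,-0.0005]],"turn":[0,0]}'
python3 -m pendant '{"xyz":[[0.0003,-0.003,-0.0005]],"turn":[0]}'
python3 -m pendant '{"xyz":[[0.0003,-0.003,-0.0005]],"turn":[0]}'
python3 - <<'E'
from h import *
tool()
a,_=snap('top','t9.png');cv2.imwrite('pics/t9c.png',cv2.resize(a[150:260,240:370,::-1],None,fx=5,fy=5,interpolation=2))
E
```

```text
time_s: 10.98
tool_pos: [0.5201, 0.164, 0.0967]
tool_rot: [81.1, 82.5, 1.5]
force: [0.3, 5.0, -0.1]
grip_width: 0.0524
time_s: 11.1
tool_pos: [0.5208, 0.1613, 0.0967]
tool_rot: [81.8, 82.5, 2.2]
force: [-0.3, 3.1, -0.9]
grip_width: 0.052
time_s: 11.22
tool_pos: [0.5213, 0.1591, 0.0966]
tool_rot: [82.4, 82.4, 2.8]
force: [0.0, 2.6, -0.5]
grip_width: 0.0521
t 11.22 tcp [0.5213 0.1591 0.0966] jaw deg 10.45 down [ 0.132  0.006 -0.991] F [ 0.   2.6 -0.5] g 0.0521 q [-30.   4.   9. 113.   2.  56. -12.]
```

View pics/t9c.png

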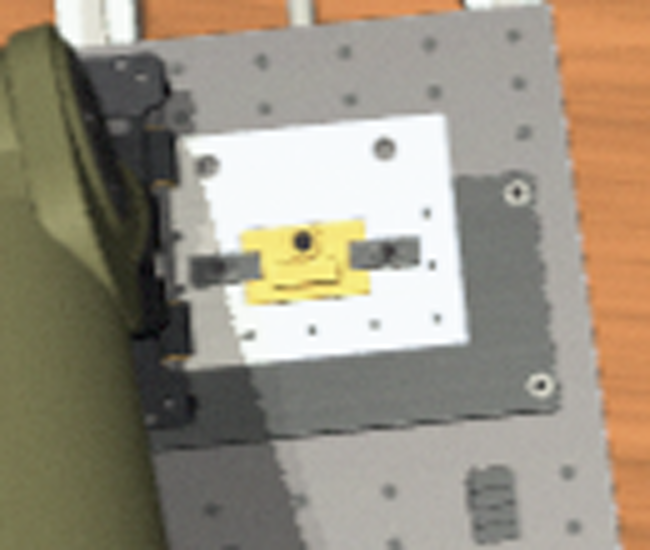

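```bash

python3 -m pendant '{"xyz":[[0.0003,-0.0035,0.002],[0.0003,-0.0035,0.0005]],"turn":[0.005,0]}'
python3 - <<'E'
from h import *
tool()
a,M=snap('top','t10.png');cv2.imwrite('pics/t10c.png',cv2.resize(a[150:260,240:370,::-1],None,fx=5,fy=5,interpolation=2))
find('top',M,['hole_left','hole_right','fixture_plate'])
E
```

```text
time_s: 11.52
tool_pos: [0.5209, 0.1515, 0.0986]
tool_rot: [82.2, 82.5, 2.9]
force: [-0.2, 2.8, -0.8]
grip_width: 0.0524
t 11.53 tcp [0.5209 0.1515 0.0986] jaw deg 10.77 down [ 0.13   0.007 -0.992] F [-0.2  2.8 -0.8] g 0.0524 q [-30.   4.  10. 113.   2.  56. -11.]
call top hole_left 0.59 [0.5726 0.1157 0.125 ]
call top hole_right 0.87 [0.5936 0.0188 0.1273]
call top fixture_plate 0.66 [0.5383 0.0531 0.123 ]
```

View pics/t10c.png

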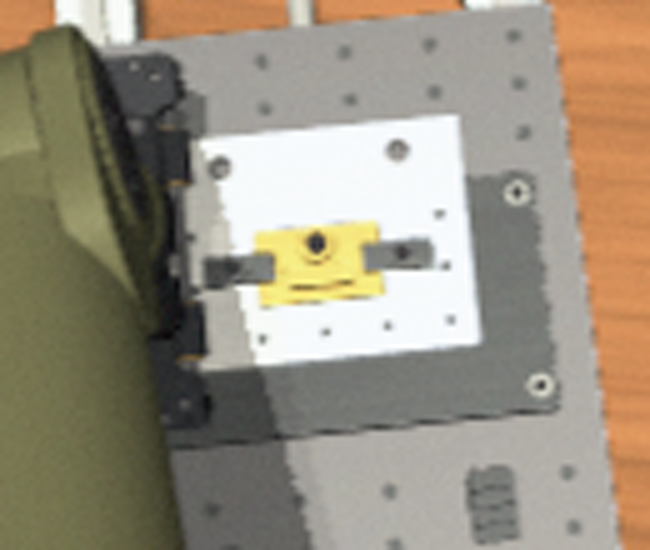

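```bash
cat > f2.py <<'E'
from h import *
M=T('top')
f=lambda *p:c2(p,(240,150),(5,5))
g=lambda *p:c2(p,(180,100),(2.5,2.5))
m=[([.165,.15,.1],g(177,152)),([.165,-.15,.1],g(424,128)),([-.165,-.15,.1],g(459,402)),([-.165,.15,.1],g(193,431)),([.058,-.125,.112],f(532,178)),([-.08,-.125,.112],f(558,410)),([-.08,.125,.112],g(208,351))]
print('t0');fit('top',M,m,[([.065,.085,.01],g(216,196)),([.065,-.085,.01],g(367,180)),([-.065,-.085,.01],g(381,293)),([-.065,.085,.01],g(230,311)),([.048,.05,.01],g(248,208)),([.048,-.05,.01],g(337,197))])
print('t4');fit('top',M,m,[([.065,-.085,.01],f(434,107)),([-.065,-.085,.01],f(463,334)),([.048,-.05,.01],f(373,144))])
print('t10');fit('top',M,m,[([.065,-.085,.01],f(459,115)),([-.065,-.085,.01],f(481,345)),([.048,-.05,.01],f(397,150)),([.048,.05,.01],f(219,168))])
E
python3 f2.py
```

```text
t0
machine [0.5118 0.0504] yaw 10.64 | plate rel mm [29.7 13. ] yaw 1.39 tilt 6.07
[-1.  -1.   0.8 -0.7  0.8  1.2 -0.9  0.6  0.1 -1.   0.6 -0.  -0.5  0.5
  0.3  0.3 -0.3 -0.3 -0.1 -0.1 -0.4  0.1  0.5 -0.1  0.1  0.2]
hole err rel pin mm [28.5 14.2  0. ]
hole err rel pin mm [30.9 14.2  0. ]
t4
machine [0.5118 0.0504] yaw 10.64 | plate rel mm [29.9 12.6] yaw 1.73 tilt 6.01
[-1.  -1.   0.8 -0.7  0.8  1.2 -0.9  0.6  0.1 -1.   0.6 -0.  -0.5  0.5
 -0.3  0.  -0.1 -0.   0.4 -0. ]
hole err rel pin mm [28.4 14.   0. ]
hole err rel pin mm [31.4 14.   0. ]
t10
machine [0.5118 0.0504] yaw 10.64 | plate rel mm [26.   1.5] yaw 0.03 tilt 6.08
[-1.  -1.   0.8 -0.7  0.8  1.2 -0.9  0.6  0.1 -1.   0.6 -0.  -0.5  0.5
 -0.5  0.1 -0.1 -0.3  0.2  0.2  0.5 -0. ]
hole err rel pin mm [26.   1.5  0. ]
hole err rel pin mm [26.1  1.5  0. ]
```

```bash

python3 -m pendant '{"xyz":[[0,-0.0018,0]],"turn":[0]}'
python3 - <<'E'
from h import *
tool()
E
python3 -m pendant '{"xyz":[[-0.005,0.025,0],[-0.002,0.005,0.05],[0,0,0.05],[0,0,0.04],[0,0,0]],"turn":[0,0,0,0,0]}'
python3 - <<'E'
from h import *
tool()
a,M=snap('top','t11.png');cv2.imwrite('pics/t11c.png',cv2.resize(a[150:260,240:370,::-1],None,fx=5,fy=5,interpolation=2))
a,M=snap('wrist','w11.png')
E
```

```text
time_s: 11.85
tool_pos: [0.5213, 0.1497, 0.0987]
tool_rot: [82.2, 82.5, 2.8]
force: [-0.2, 2.5, -0.8]
grip_width: 0.052
t 11.85 tcp [0.5213 0.1497 0.0987] jaw deg 10.75 down [ 0.131  0.006 -0.991] F [-0.2  2.5 -0.8] g 0.052 q [-30.   4.  10. 113.   2.  56. -10.]
time_s: 12.48
tool_pos: [0.5148, 0.1756, 0.2429]
tool_rot: [79.8, 82.4, 0.3]
force: [0.2, -0.2, -0.2]
grip_width: 0.0525
t 12.47 tcp [0.5148 0.1756 0.2429] jaw deg 10.58 down [ 0.132  0.001 -0.991] F [ 0.2 -0.2 -0.2] g 0.0525 q [-32.  -2.   8. 101.   3.  74. -14.]
```

View pics/t11c.png

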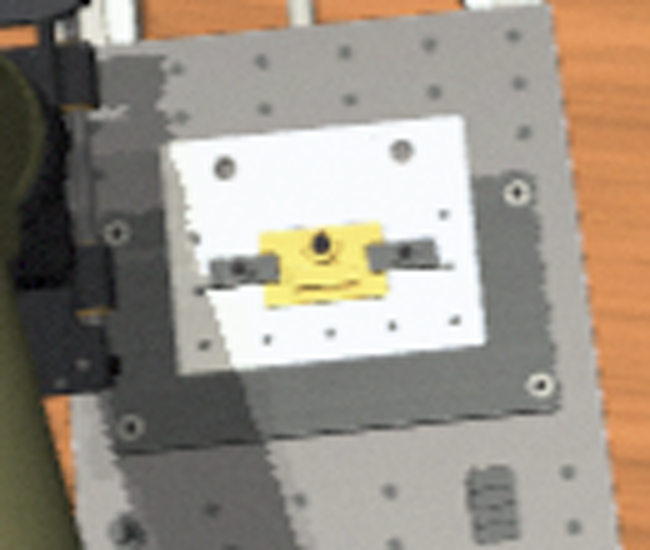

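View pics/w11.png

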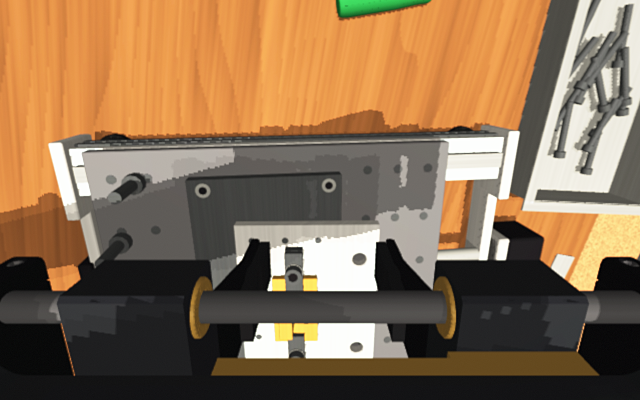

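```bash
cat > f3.py <<'E'
from f2 import *
print('t11');fit('top',M,m,[([.065,.085,.01],f(165,145)),([-.065,.085,.01],f(180,375)),([.065,-.085,.01],f(464,115)),([-.065,-.085,.01],f(486,345)),([.048,-.05,.01],f(401,150)),([.048,.05,.01],f(224,168))])
E
python3 f3.py | sed -n '/t11/,$p'
```

```text
t11
machine [0.5118 0.0504] yaw 10.64 | plate rel mm [25.5 -1.4] yaw 0.02 tilt 6.04
[-1.  -1.   0.8 -0.7  0.8  1.2 -0.9  0.6  0.1 -1.   0.6 -0.  -0.5  0.5
 -0.6 -0.1  0.2 -0.2 -0.5  0.2 -0.1 -0.2  0.4  0.3  0.5  0. ]
hole err rel pin mm [25.5 -1.4  0. ]
hole err rel pin mm [25.5 -1.4  0. ]
```

```bash

python3 -m pendant '{"xyz":[[0.011,-0.011,0],[0.011,-0.011,0],[0.011,-0.011,0],[0.012,-0.011,0],[0.012,-0.011,0],[0.012,-0.011,0],[0.012,-0.011,0],[0.012,-0.011,0],[0.012,-0.011,0]],"turn":[0.175,0.175,0.175,0.175,0.175,0.175,0.175,0.175,0.175]}'
python3 -m pendant '{"xyz":[[0,0,0]],"turn":[0]}'
python3 - <<'E'
from h import *
tool()
E
```

```text
time_s: 13.7
tool_pos: [0.6108, 0.0684, 0.2199]
tool_rot: [86.0, 84.0, 99.7]
force: [-0.2, -0.6, -0.4]
grip_width: 0.052
time_s: 13.82
tool_pos: [0.6105, 0.0664, 0.2173]
tool_rot: [88.2, 84.1, 101.7]
force: [-0.7, 0.9, -0.0]
grip_width: 0.0522
t 13.82 tcp [0.6105 0.0664 0.2173] jaw deg 103.44 down [-0.021  0.101 -0.995] F [-0.7  0.9 -0. ] g 0.0522 q [-18.  14.  16.  87. -10.  80. 103.]
```

```bash

python3 -m pendant '{"xyz":[[0.01,0.005,0],[0.01,0.005,-0.04],[0,0,-0.045],[0,0,0]],"turn":[-0.047,0,0,0]}'
python3 - <<'E'
from h import *
tool()
a,M=snap('scene','s12.png');cv2.imwrite('pics/s12c.png',cv2.resize(a[130:280,240:440,::-1],None,fx=4,fy=4,interpolation=2))
E
```

```text
time_s: 14.32
tool_pos: [0.6265, 0.0783, 0.1266]
tool_rot: [92.5, 84.0, 102.5]
force: [0.2, -0.4, -0.1]
grip_width: 0.052
t 14.32 tcp [0.6265 0.0783 0.1266] jaw deg 99.94 down [-0.023  0.102 -0.995] F [ 0.2 -0.4 -0.1] g 0.052 q [-18.  19.  15.  91. -12.  71. 100.]
```

View pics/s12c.png

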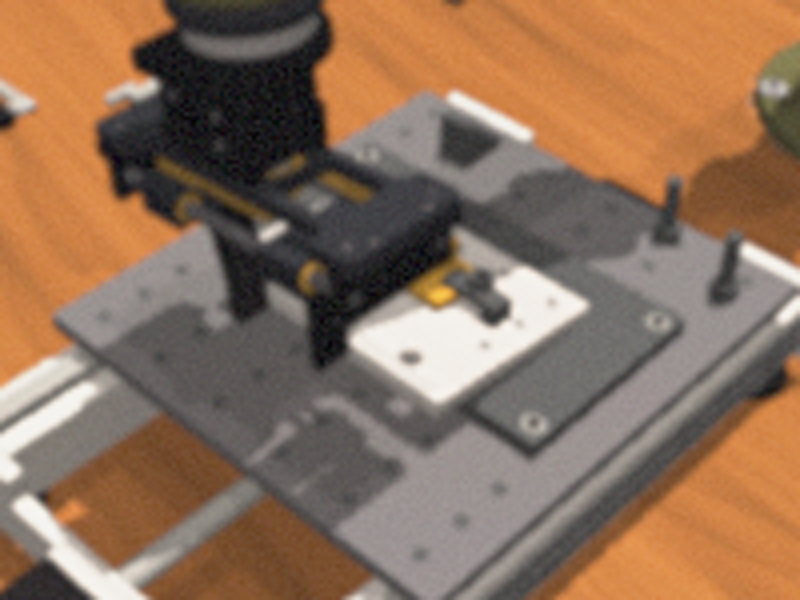

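```bash

python3 -m pendant '{"xyz":[[0.001,-0.003,-0.02],[0,0,-0.016]],"turn":[0.013,0]}'
python3 - <<'E'
from h import *
tool()
a,M=snap('scene','s13.png');cv2.imwrite('pics/s13c.png',cv2.resize(a[130:280,240:440,::-1],None,fx=4,fy=4,interpolation=2))
E
```

```text
time_s: 14.62
tool_pos: [0.6321, 0.0759, 0.0962]
tool_rot: [85.9, 84.0, 96.6]
force: [0.8, -0.3, 0.1]
grip_width: 0.0521
t 14.62 tcp [0.6321 0.0759 0.0962] jaw deg 100.76 down [-0.012  0.104 -0.995] F [ 0.8 -0.3  0.1] g 0.0521 q [-18.  21.  15.  93. -12.  68. 102.]
```

View pics/s13c.png

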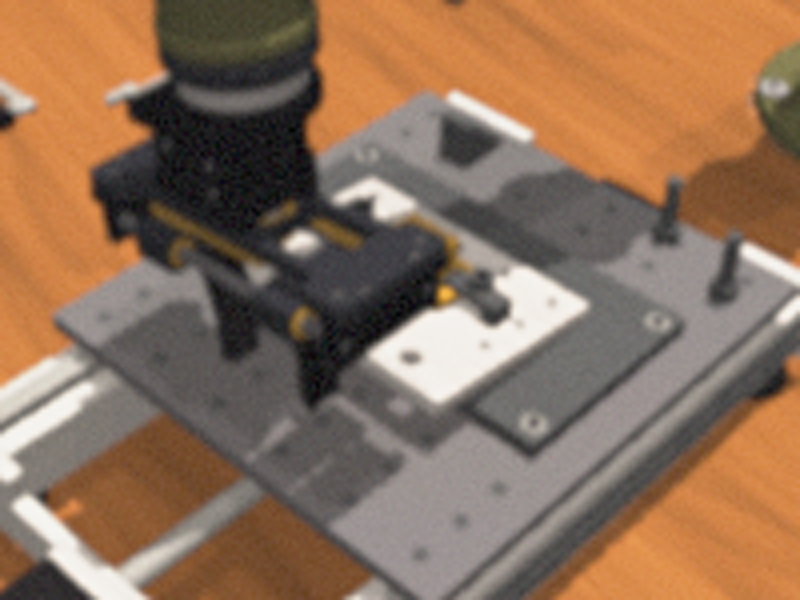

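```bash

python3 -m pendant '{"xyz":[[-0.008,-0.002,-0.005],[-0.008,-0.002,-0.004]],"turn":[0,0]}'
python3 -m pendant '{"xyz":[[-0.004,-0.001,-0.001]],"turn":[0]}'
python3 - <<'E'
from h import *
tool()
a,M=snap('scene','s14.png');cv2.imwrite('pics/s14c.png',cv2.resize(a[130:280,240:440,::-1],None,fx=4,fy=4,interpolation=2))
E
```

```text
time_s: 14.92
tool_pos: [0.6147, 0.0718, 0.085]
tool_rot: [87.0, 84.0, 97.7]
force: [1.1, 0.5, -0.3]
grip_width: 0.0521
time_s: 15.05
tool_pos: [0.6108, 0.0707, 0.0842]
tool_rot: [86.0, 84.0, 96.7]
force: [2.9, 0.1, -1.2]
grip_width: 0.0525
t 15.05 tcp [0.6108 0.0707 0.0842] jaw deg 100.71 down [-0.012  0.104 -0.995] F [ 2.9  0.1 -1.2] g 0.0525 q [-18.  19.  15.  97. -12.  66. 102.]
```

View pics/s14c.png

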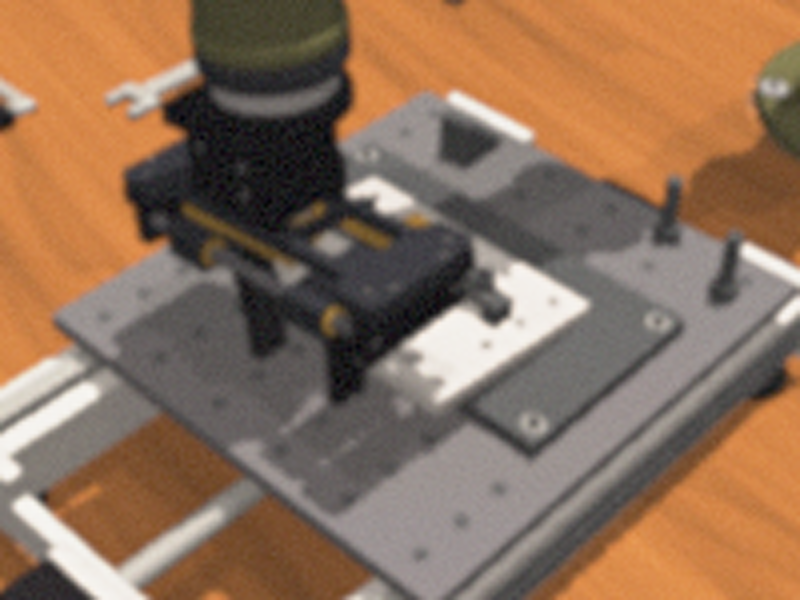

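```bash

python3 -m pendant '{"xyz":[[-0.004,-0.0007,0.003],[-0.004,-0.0007,0.001],[-0.004,-0.0007,0],[-0.004,-0.0007,0]],"turn":[0,0,0,0]}'
python3 - <<'E'
from h import *
tool()
a,M=snap('top','t15.png');cv2.imwrite('pics/t15c.png',cv2.resize(a[150:260,240:370,::-1],None,fx=5,fy=5,interpolation=2))
a,M=snap('scene','s15.png');cv2.imwrite('pics/s15c.png',cv2.resize(a[130:280,240:440,::-1],None,fx=4,fy=4,interpolation=2))
E
```

```text
time_s: 15.6
tool_pos: [0.5954, 0.0679, 0.0898]
tool_rot: [83.8, 84.0, 94.5]
force: [2.5, 0.8, -1.4]
grip_width: 0.0525
t 15.6 tcp [0.5954 0.0679 0.0898] jaw deg 100.74 down [-0.008  0.104 -0.995] F [ 2.5  0.8 -1.4] g 0.0525 q [-18.  17.  15.  99. -11.  65. 102.]
```

View pics/s15c.png

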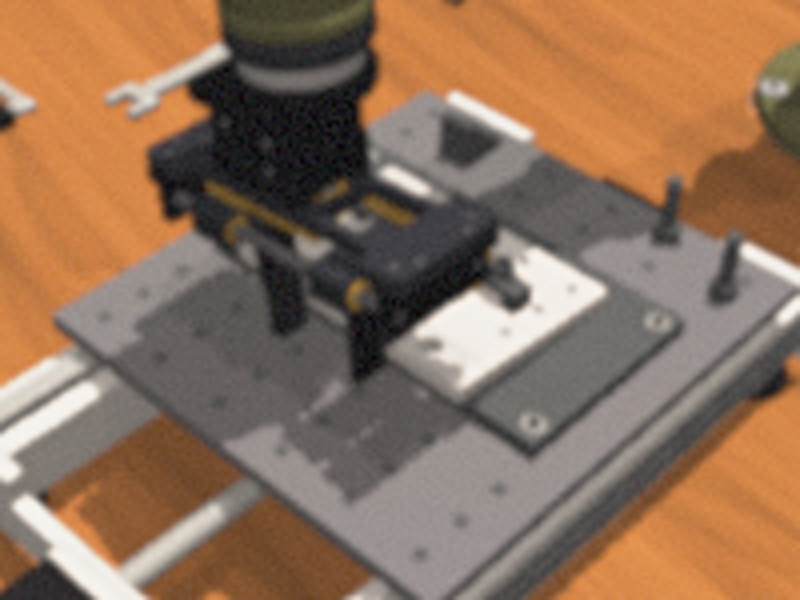

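View pics/t15c.png

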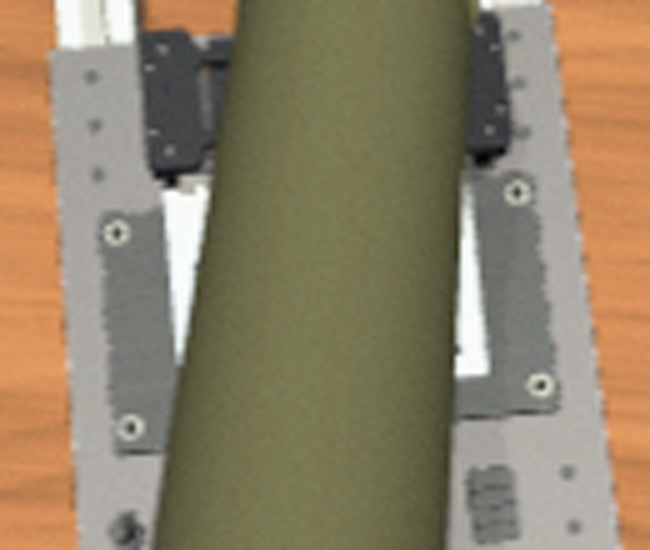

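```bash

python3 -m pendant '{"xyz":[[-0.004,-0.0007,-0.002]],"turn":[0]}'
python3 -m pendant '{"xyz":[[-0.002,-0.0005,-0.001]],"turn":[0]}'
python3 - <<'E'
from h import *
tool()
a,M=snap('scene','s16.png');cv2.imwrite('pics/s16c.png',cv2.resize(a[130:280,240:440,::-1],None,fx=4,fy=4,interpolation=2))
E
```

```text
time_s: 15.82
tool_pos: [0.5924, 0.0675, 0.0889]
tool_rot: [82.4, 84.0, 93.1]
force: [3.4, 1.2, 1.4]
grip_width: 0.0522
time_s: 15.95
tool_pos: [0.5893, 0.0667, 0.0875]
tool_rot: [83.6, 84.0, 94.3]
force: [-0.6, -0.6, -0.7]
grip_width: 0.0525
t 15.95 tcp [0.5893 0.0667 0.0875] jaw deg 100.74 down [-0.008  0.105 -0.994] F [-0.6 -0.6 -0.7] g 0.0525 q [-18.  16.  15. 100. -11.  65. 102.]
```

View pics/s16c.png

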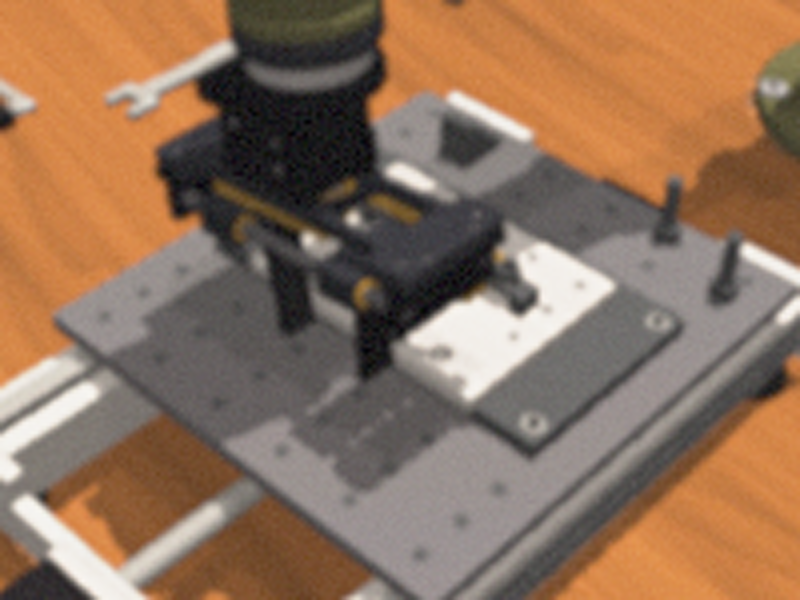

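```bash

python3 -m pendant '{"xyz":[[0.02,0.004,0],[0.015,0.003,0],[0,0,0.05],[0,0,0.05],[0,0,0.05],[0,0,0.05],[-0.01,0,0.04],[0,0,0]],"turn":[0,0,0,0,0,0,0,0]}'
python3 - <<'E'
from h import *
tool()
a,M=snap('scene','s17.png');cv2.imwrite('pics/s17c.png',cv2.resize(a[130:280,240:440,::-1],None,fx=4,fy=4,interpolation=2))
E
```

```text
time_s: 17.0
tool_pos: [0.609, 0.0729, 0.3299]
tool_rot: [92.4, 84.0, 103.0]
force: [0.5, 0.7, 0.0]
grip_width: 0.0519
t 17.0 tcp [0.609  0.0729 0.3299] jaw deg 100.65 down [-0.023  0.101 -0.995] F [0.5 0.7 0. ] g 0.0519 q [-19.  13.  16.  76. -10.  93.  98.]
```

View pics/s17c.png

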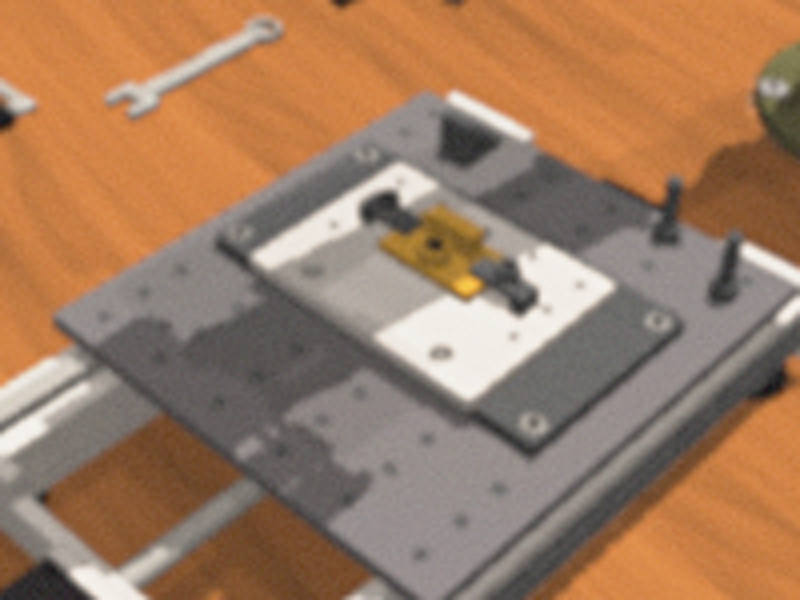

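```bash

python3 -m pendant '{"xyz":[[-0.04,-0.007,0],[-0.04,-0.007,0],[-0.035,-0.007,0],[0,0,0]],"turn":[0,0,0,0]}'
python3 - <<'E'
from h import *
tool()
a,M=snap('wrist','w18.png');cv2.imwrite('pics/w18c.png',cv2.resize(a[:280,140:500,::-1],None,fx=2.2,fy=2.1,interpolation=2))
E
```

```text
time_s: 17.55
tool_pos: [0.488, 0.0514, 0.3184]
tool_rot: [102.6, 83.9, 113.3]
force: [-0.1, -0.5, -0.0]
grip_width: 0.0522
t 17.55 tcp [0.488  0.0514 0.3184] jaw deg 100.58 down [-0.042  0.097 -0.994] F [-0.1 -0.5 -0. ] g 0.0522 q [-20.  -2.  15.  93.  -5.  91.  96.]
```

View pics/w18c.png

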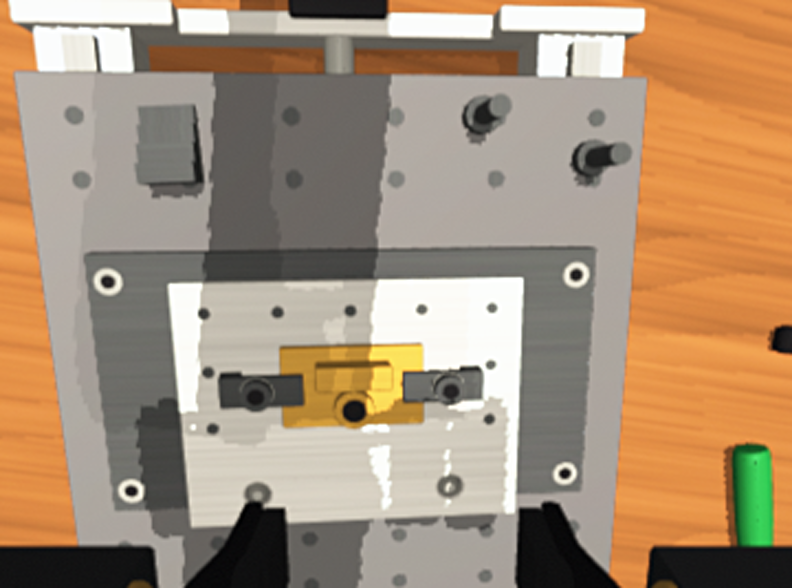

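```bash
python3 - <<'E'
from h import *
M=T('wrist',readout.get_obs())
f=lambda *p:c2(p,(140,0),(2.2,2.1))
m=[([-.165,-.15,.1],f(15,73)),([-.165,.15,.1],f(646,79)),([-.08,-.125,.112],f(86,254)),([-.08,.125,.112],f(595,248)),([.058,.125,.112],f(581,491)),([.058,-.125,.112],f(115,510))]
p=[([-.065,-.085,.01],f(168,285)),([-.065,.085,.01],f(522,278)),([.065,.085,.01],f(516,513)),([.065,-.085,.01],f(192,526)),([.048,-.05,.01],f(257,492)),([.048,.05,.01],f(450,486))]
fit('wrist',M,m,p,False); fit('wrist',M,m,p)
a=cv2.imread('pics/w18.png');cv2.imwrite('pics/w18d.png',cv2.resize(a[205:260,215:385],None,fx=4.6,fy=4.6,interpolation=2))
a=cv2.imread('pics/s17.png');cv2.imwrite('pics/s17d.png',cv2.resize(a[165:245,285:415],None,fx=6,fy=6,interpolation=2))
E
```

```text
machine [0.5156 0.0526] yaw 11.0 | plate rel mm [-1.4 -0.3] yaw 0.15 tilt -0.0
[-1.3 -1.   1.7 -0.8 -1.1  0.3  1.3  0.3  0.5  1.1 -0.2  1.6  0.1 -0.7
  0.5 -0.3 -0.6 -0.5 -0.5  0.6  0.3  1.3  0.2  0.2]
hole err rel pin mm [-1.5 -0.2  0. ]
hole err rel pin mm [-1.3 -0.2  0. ]
machine [0.5156 0.0526] yaw 11.0 | plate rel mm [-1.5 -0.3] yaw 0.14 tilt 0.43
[-1.3 -1.   1.7 -0.8 -1.1  0.3  1.3  0.3  0.5  1.1 -0.2  1.6  0.  -0.9
  0.5 -0.5 -0.4 -0.3 -0.7  0.7  0.2  1.4  0.3  0.3]
hole err rel pin mm [-1.7 -0.2  0. ]
hole err rel pin mm [-1.4 -0.2  0. ]
```

View pics/w18d.png

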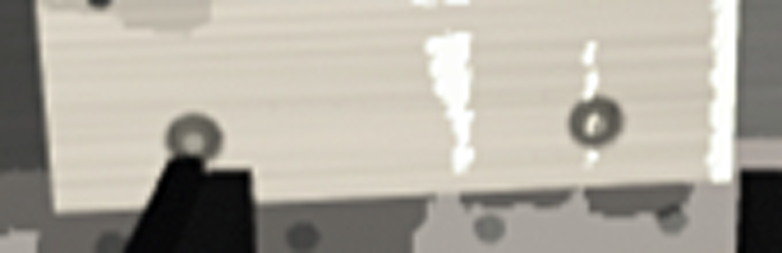

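View pics/s17d.png

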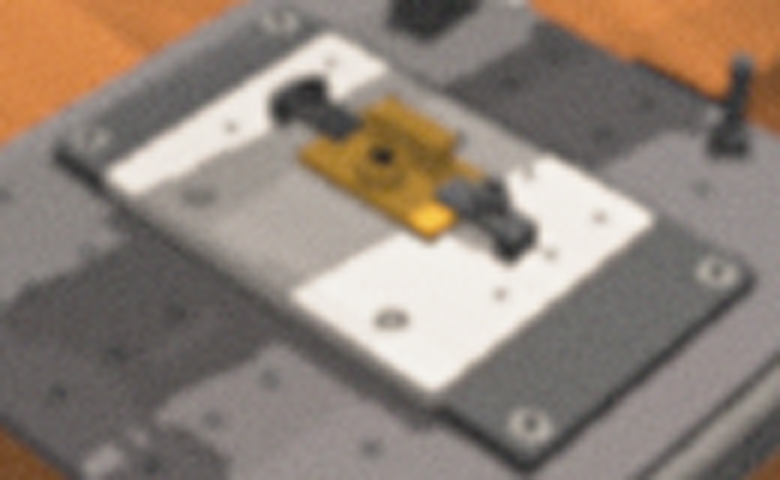

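```bash
python3 - <<'E'
from h import *
M=T('scene')
f=lambda *p:c2(p,(240,130),(4,4))
m=[([.165,-.15,.1],f(55,320)),([-.08,.125,.112],f(681,320)),([.058,.125,.112],f(533,445)),([.058,-.125,.112],f(218,236)),([.165,.15,.1],f(432,604))]
p=[([.065,.085,.01],f(468,404)),([-.065,.085,.01],f(616,286)),([-.065,-.085,.01],f(398,163)),([.065,-.085,.01],f(250,260)),([.048,.05,.01],f(441,352)),([.048,-.05,.01],f(312,270))]
fit('scene',M,m,p,False); fit('scene',M,m,p)
E
python3 -m pendant '{"xyz":[[0.005,-0.05,0.01],[0.005,-0.05,0.01],[0,-0.05,0],[0,-0.05,0],[0,-0.05,0],[0,-0.04,0],[0,0,0]],"turn":[0,0,0,0,0,0,0]}'
python3 - <<'E'
from h import *
tool()
a,M=snap('top','t19.png');cv2.imwrite('pics/t19c.png',cv2.resize(a[150:260,240:370,::-1],None,fx=5,fy=5,interpolation=2))
find('top',M,['seat','hole_left','hole_right','fixture_plate'])
a,M=snap('scene','s19.png');cv2.imwrite('pics/s19c.png',a[:,:,::-1])
find('scene',M,['seat','hole_left','hole_right','fixture_plate'])
E
```

```text
time_s: 18.48
tool_pos: [0.5027, -0.2447, 0.3287]
tool_rot: [110.5, 83.8, 121.5]
force: [0.8, 0.5, 0.8]
grip_width: 0.0525
t 18.48 tcp [ 0.5027 -0.2447  0.3287] jaw deg 100.94 down [-0.056  0.092 -0.994] F [0.8 0.5 0.8] g 0.0525 q [ -2.  11.  32.  80.  -9.  96. 131.]
call top hole_left 0.71 [0.6189 0.3732 0.0047]
call top hole_left 0.63 [0.5513 0.1074 0.1113]
call top hole_right 0.9 [0.5736 0.0144 0.1144]
call top fixture_plate 0.93 [0.5122 0.0513 0.1124]
call scene hole_left 0.93 [0.5499 0.1104 0.1063]
call scene hole_left 0.5 [ 0.4038 -0.0545  0.102 ]
call scene hole_right 0.94 [0.5702 0.012  0.1148]
call scene fixture_plate 0.9 [0.5113 0.0511 0.1148]
call scene fixture_plate 0.56 [0.569  0.012  0.1147]Traceback (most recent call last):
  File "<stdin>", line 6, in <module>
  File "h.py", line 37, in fit
    s=least_squares(res,[.512,.05,.16,.025,.01,0,6],loss='soft_l1',x_scale=[.01,.01,.1,.01,.01,.1,1])
    return func(*args, **kwargs)
    result = trf(vector_fun.fun, vector_fun.jac, x0, f0, J0, lb, ub, ftol, xtol,
                 gtol, max_nfev, x_scale, loss_function, tr_solver
[... 998 characters left out ...]
 f = np.atleast_1d(self.fun(x, *self.args, **self.kwargs))
                      ~~~~~~~~^^^^^^^^^^^^^^^^^^^^^^^^^^^^^^
    return np.atleast_1d(self.fun(x))
                         ~~~~~~~~^^^
    return self.f(x, *self.args, **self.kwargs)
           ~~~~~~^^^^^^^^^^^^^^^^^^^^^^^^^^^^^^
  File "h.py", line 34, in res
    r=[proj(cam,M,mp(q,X))-uv for X,uv in mach]+[proj(cam,M,pp(q,X))-uv for X,uv in plate]
                                                 ~~~~^^^^^^^^^^^^^^^
  File "h.py", line 20, in proj
    p=camera_params(cam); c=np.linalg.inv(M)@np.append(X,1); return np.array([p['fx']*c[0]/c[2]+p['cx'],p['fy']*c[1]/c[2]+p['cy']])
ValueError: time passes only in moves, steps and waits
```

View pics/t19c.png

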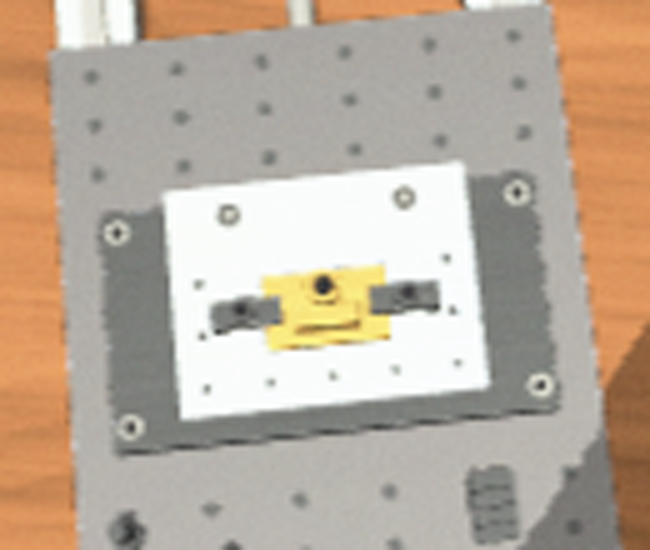

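View pics/s19c.png

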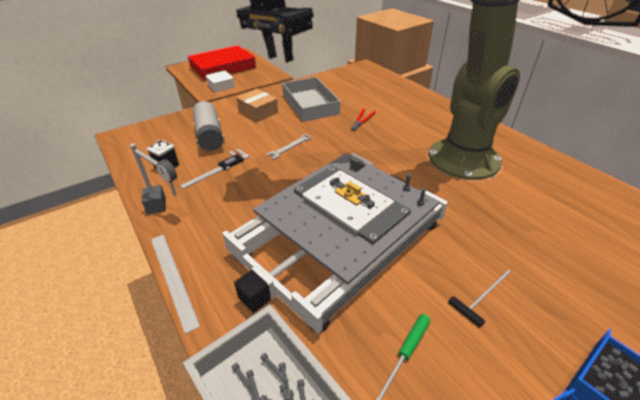

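```bash
python3 - <<'E'
import h
from h import *
_c={c:camera_params(c) for c in('scene','top')}; h.camera_params=lambda c:_c[c]
M=h.T('scene')
f=lambda *p:c2(p,(240,130),(4,4))
m=[([.165,-.15,.1],f(55,320)),([-.08,.125,.112],f(681,320)),([.058,.125,.112],f(533,445)),([.058,-.125,.112],f(218,236)),([.165,.15,.1],f(432,604))]
p=[([.065,.085,.01],f(468,404)),([-.065,.085,.01],f(616,286)),([-.065,-.085,.01],f(398,163)),([.065,-.085,.01],f(250,260)),([.048,.05,.01],f(441,352)),([.048,-.05,.01],f(312,270))]
fit('scene',M,m,p,False); fit('scene',M,m,p)
M=h.T('top')
f=lambda *p:c2(p,(240,150),(5,5)); g=lambda *p:c2(p,(180,100),(2.5,2.5))
m=[([.165,.15,.1],g(177,152)),([.165,-.15,.1],g(424,128)),([-.165,-.15,.1],g(459,402)),([-.165,.15,.1],g(193,431)),([.058,-.125,.112],f(532,173)),([.058,.125,.112],f(100,213)),([-.08,-.125,.112],f(558,410)),([-.08,.125,.112],f(118,452))]
p=[([.065,.085,.01],f(162,193)),([-.065,.085,.01],f(180,419)),([.065,-.085,.01],f(463,161)),([-.065,-.085,.01],f(489,386)),([.048,-.05,.01],f(404,198)),([.048,.05,.01],f(229,214))]
fit('top',M,m,p,False); fit('top',M,m,p)
a=cv2.imread('pics/s19.png');cv2.imwrite('pics/s19d.png',cv2.resize(a[165:245,285:415],None,fx=6,fy=6,interpolation=2))
E
```

```text
machine [0.5129 0.0531] yaw 10.95 | plate rel mm [1.  0.7] yaw 0.24 tilt -0.0
[-1.  -1.8  1.4 -0.4  0.4  0.2 -1.  -0.6  0.1  0.8  0.3 -0.4  0.   0.1
  0.1  0.1 -0.2 -0.6 -0.1  0.6 -0.1  0.3]
hole err rel pin mm [0.8 0.9 0. ]
hole err rel pin mm [1.2 0.9 0. ]
machine [0.5129 0.0531] yaw 10.95 | plate rel mm [3.6 2.6] yaw 0.44 tilt 1.89
[-1.  -1.8  1.4 -0.4  0.4  0.2 -1.  -0.6  0.1  0.8  0.6 -0.9  0.1  0.8
 -0.1  0.8 -0.5 -1.1  0.1  0.3 -0.2 -0. ]
hole err rel pin mm [3.2 3.  0. ]
hole err rel pin mm [4. 3. 0.]
machine [0.5123 0.0502] yaw 10.71 | plate rel mm [-0.3  0.6] yaw 0.31 tilt 0.0
[-1.  -1.1  0.8 -0.9  1.   1.  -0.8  0.5  0.2 -0.2 -0.2  0.1  0.7 -0.3
 -0.7  0.3  0.4 -0.2  0.4 -0.1 -0.3  0.2 -0.2  0.1 -0.1 -0.2 -0.2  0.2]
hole err rel pin mm [-0.6  0.9  0. ]
hole err rel pin mm [-0.1  0.9  0. ]
machine [0.5123 0.0502] yaw 10.71 | plate rel mm [-1.1  0.5] yaw 0.23 tilt 5.84
[-1.  -1.1  0.8 -0.9  1.   1.  -0.8  0.5  0.2 -0.2 -0.2  0.1  0.7 -0.3
 -0.7  0.3 -0.  -0.6  0.5  0.5  0.  -0.2 -0.1  0.8  0.1 -0.4 -0.4 -0.1]
hole err rel pin mm [-1.3  0.7  0. ]
hole err rel pin mm [-0.9  0.7  0. ]
```

View pics/s19d.png

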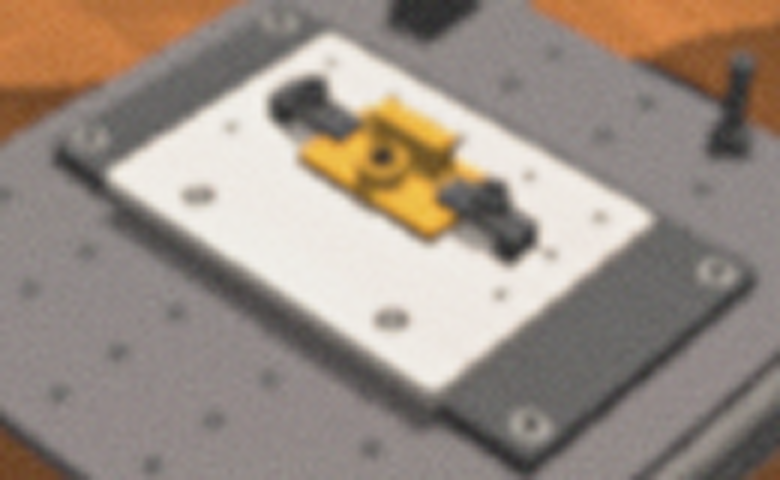

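```bash
python3 -c "
from h import *
print(sign_off())"
```

```text
the job is handed in; nothing more can be done
None
```

The fixture plate is seated: both pin holes dropped over the pins and it lies flat on the sub-plate. The job was handed in at about 19 s of the 67 s.

**What I did:** I pushed the plate with two fingertips against its left side. That removed about 14 mm of y offset and 1.5° of turn. I then pushed its far edge towards the robot by about 26 mm. The pushing force fell from about 3 N to zero when it dropped. I backed off, raised the tool and moved the arm clear to the right.

**Last checks:**
- **Holes:** the wrist and scene pictures show bright pin tips centred in both holes.
- **Height:** the networks put the plate's underside at z ≈ 0.112 to 0.115 m, against 0.112 m nominal and about 0.122 m at the start.
- **Position:** flat-plate fits in three views put the plate within about 1.5 mm and 0.3° of the seat. The fits differ from each other by about 2 mm.
- **Tilt:** refits started from a 6° tilt came back at 0.4° (wrist), 1.9° (scene) and 5.8° (top). The scene fit matched better when held flat. The top view hardly sees tilt at all.
- **Loose items:** the screws, step block, part and tools look undisturbed in the last pictures. The highest contact force I read was 5 N.

**What went wrong:** on my first approach the open fingers passed just above the plate's left margin without moving it. They sit about 22 mm behind the TCP, so I backed out and went lower. The tool also picked up a tilt of 5 to 8° early on, when a turn ran joint 7 close to its limit. It stayed tilted for the rest of the job but did not affect the pushes.

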